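Point out the nuts and the driver, then acknowledge the kit check

TASK

Do the kit check before the board is screwed down: point at the tray of nuts, the smallest of the three parts trays, by holding your fingertips still about three centimetres above its middle for two full seconds, then point in the same way at the middle of the handle of the larger screwdriver. When both have been pointed out, press the push button on the small desk box down to its stop with your fingertips, let it come back up and draw clear. Pick nothing up, touch nothing but the button, and keep the hand at least ten centimetres above the other two trays and the smaller screwdriver, so that nobody takes them for the ones meant.

Things in the scene. Friction and masses are not known exactly. Their poses are not given: they have to be found in the camera images.
- tray_nuts: Open black parts tray with small grey metal nuts, the smallest of the three: 64 x 90 mm, 24 mm high, loose. Origin at the centre of its underside, on the bench; x along the 64 mm side, y along the 90 mm side, z up. First thing to point at (above its centre). The three trays lie side by side across the view in front of the robot, about 110 mm apart centre to centre, in any order.
- tray_caps: Open black parts tray with small black and blue capacitors: 80 x 104 mm, 26 mm high, loose; origin at the centre of its underside. Not meant: keep well above it.
- tray_clips: Open black parts tray with white and light metal clips, the largest: 84 x 118 mm, 29 mm high, loose; origin at the centre of its underside. Not meant: keep well above it. Left of the tray row passes a black fume hose, 75 mm thick, from the hood at the robot's front left to the wall; do not run into it.
- driver_cross: The larger screwdriver, lying flat and loose, handle away from the robot: 161 mm long, thick grey handle 82 mm long, 22 mm wide, 24 mm high. Origin on the bench under the middle of its length; x from handle to blade tip, z up. The two screwdrivers and the button box lie in a row between trays and robot, in any order.
- cross_handle (a point): Middle of the larger screwdriver's handle, 12 mm above the bench, on the handle's axis (the handle's top is 12 mm higher). Second thing to point at. A soldering station 150 mm high, not to be hit, stands nearer to the robot: it reaches to x = 0.38, for y from -0.16 to -0.06.
- driver_fine: The smaller screwdriver, lying flat and loose: 131 mm long, slim light green-grey handle 67 mm long, 14 mm wide and 15 mm high. Origin on the bench under the middle of its whole length; x along the tool from handle to blade tip. Not meant: keep well above it.
- fine_handle (a point): Middle of the smaller screwdriver's handle, 7.5 mm above the bench.
- button_box: Small grey desk box 90 x 70 mm, 32 mm high, fixed to the bench, with one round push button in its middle. Origin at the centre of its underside, z up. It stands between the trays and the robot, in one row with the two screwdrivers, about 100 mm apart; which of the three is where differs.
- ack_button_top (a point): Centre of the top of the white button cap (32 mm across), 54 mm above the bench when not pressed; moves down with the cap. The cap stands 10 mm out of a black collar 48 mm across.
- ack_button (a joint): Travel of the button: 0 when up, 0.006 m when pressed to its stop, straight down. A spring returns it when let go; it takes about 1.5 N to start and 5 N to reach the stop.
- flush_cutter: Flush cutter with black handles, 112 x 43 mm, 11 mm high, loose, on the left; leave alone.
- tip_cleaner: Round black cup with brass wool, 64 mm across, 37 mm high, loose, on the left beyond the fume hose; leave alone.
- solder_spool: Spool of solder wire standing on end, about 62 mm across and 76 mm high, loose, far left; leave alone.
- ipa_dispenser: Solvent pump bottle, 68 x 62 mm, 120 mm high, loose, far right; leave alone.
Not all that is in view belongs to the job. What is shaped like the tray_nuts but orange is not meant.

How it is judged:
By the outcome, as a careful person would: the job done as asked, in the order asked, and still so for the second after the job is handed in, with the robot touching nothing.
It also fails if it takes over 59 s, if anything falls off the work surface, if the arm or the gripper's body presses on something with over 40 N, if the wrist force passes 120 N, or if a joint passes its speed limit or range.

ROBOT

A 7-joint arm with a two-finger parallel gripper is mounted at the origin on the work surface; the furniture and walls round the work are solid. World frame = base frame: x ahead of the robot, y to its left, z up, the work surface at z = 0. Lengths are in m, angles in rad, forces in N, time in s.
With the tool pointing down it reaches from about 0.4 to 0.875 m from the base axis. Payload 6.5 kg.
Tool frame: the origin (TCP) lies on the centre line of the jaws, within the pads' length; the fingertips stand nose_length ahead of it and the grasp point (between the pads) lies 5 mm behind it (nose_length is the distance from the TCP to the fingertips, in m); x points along the fingers, z is the direction in which the jaws open and shut, and the axes are right-handed (so a half turn about x gives the same grasp; the last joint's range is limited). The gripper opens to 85 mm and grips with 20 to 120 N. Pads are 22 mm wide; open, the fingers measure 114 mm over their backs; the gripper's body (76 mm by 85 mm) begins 54 mm behind the grasp point. The pads swing forward as they close: fully open they stand 13 mm farther back than shut.
Start: joints at [-1.395, 0.536, -0.004, 1.538, 0.003, 1.067, -0.071], TCP at [0.156, 0.631, 0.245] pointing down, gripper open.
Joint ranges: [-2.7, 2.7], [-0.37, 2.16], [-1.27, 1.26], [0.24, 2.4], [-1.31, 4.45], [0.19, 1.91], [-2.76, 2.76]. Speed limits (rad/s): [2.39, 2.39, 3.14, 3.14, 3.14, 3.14, 3.14].

INTERFACE

Orientations are given as [roll, pitch, yaw] about the fixed x, y, z axes, in that order (R = Rz(yaw) Ry(pitch) Rx(roll)).
In Python, from workcell import * gives the robot as it stands. The module is installed in compiled form; this text tells all that it offers.
- The arm moves only by the tool servo_tool, never from a script. Its argument "targets" is a list of rows, each an object with "fingers": the closure in counts, from 0 (fully open) to 255 (shut); "delta_pos": the shift along the tool's x, y, z in mm, a list of three; "twist": the turn, a rotation vector about the tool's x, y, z in degrees, a list of three. In form: [{"fingers": fingers, "delta_pos": [tx, ty, tz], "twist": [rx, ry, rz]}, ...]. A call has 1 to 5 rows; each row is the pose to reach, as a shift and turn from the pose commanded when the call began, along the tool's axes at that moment; what a row does not reach only later rows make up. A row lasts 1/12 s, in which the tool goes at most 41.7 mm and 7.16 degrees, less where a joint would pass 70% of its speed; a pose out of reach is approached as far as the arm can. A call with a gripper value outside its range is refused whole. The fingers move at their own pace and stop on an object; "newtons" is the grip in N (left out, the last holds). Time passes only in rows, so rows that repeat a pose let the fingers close. It gives the time, the measured TCP pose, the force and the opening at its end, in the units of the state.
- read_state(): the state, without advancing time (a new reading comes with each control period).
- read_camera(name): name is "scene" or "top" or "wrist"; returns a dict with "color" (400x640x3 uint8, blue, green, red), "fx", "fy", "cx", "cy" (pixels), "rvec" (rotation vector, rad) and "tvec" (3), from world to camera coordinates, as OpenCV has them. Camera axes: x right, y down, z forward; pixel columns grow to the right and rows downward; lengths in m; the calibration is good to about 2 mm. A picture is of the moment at which its call begins. There is no depth.
- job_done(): hands the job in, once; it reports no verdict.
The state is a dict: "clock": time; "q": joint angles; "joint_vel": joint speeds; "tau": joint torques, N m; "position": TCP position; "tool_rot": TCP orientation; "ft_force": force on the tool from outside, world axes, zero at the start; "torque": the same for the moment, N m; "gripper_width": opening from 0.0 (shut) to 1.0 (fully open).
Only numpy, scipy, OpenCV 4.12 (cv2) and the standard library are available. Lean on these libraries where they do the work, as an engineer would, in place of code of your own. Each camera call takes 0.05 s, during which the arm holds its last target.

## Working session

There is one attempt and no reset: what is moved stays moved. The work goes in short steps, Python scripts to look and compute and a tool call to move; the robot and the scene stay as the last step left them, time stands still between calls to the robot, and variables do not carry over. Pictures are saved under pics/ and viewed, and the job is handed in when it is done.

Besides the shell and the picture viewer there is one more tool, called after "Request:" as name(argument=value, ...), one argument or row to a line, values as JSON. servo_tool: Moves the arm, as the interface text tells. Its arguments: {"type":"object","properties":{"targets":{"type":"array"},"newtons":{"type":"number"}},"required":["targets"]}

```bash
mkdir -p pics
python3 - <<'E'
from workcell import *
import cv2
s=read_state()
for k,v in s.items(): print(k,v)
for n in ["scene","top","wrist"]:
    c=read_camera(n); cv2.imwrite(f"pics/{n}0.png",c["color"]); print(n,{k:v for k,v in c.items() if k!="color"})
    import pickle; pickle.dump(c,open(f"{n}0.pkl","wb"))
E
```

```text
clock 0.0
q [-1.39522864  0.53720562 -0.00441237  1.53886209  0.00260783  1.06730887
 -0.07119377]
joint_vel [-0.00117904  0.00027166  0.00045088 -0.00194861  0.00021512  0.00061994
  0.00165139]
tau [ 1.44457804e-04 -5.83421230e+01  1.04866639e+00 -2.59097350e+01
  1.23311163e-02  9.70064808e-03  8.91339397e-06]
position [0.15551065 0.63049552 0.24439206]
tool_rot [-3.05690223  1.56901793 -1.72781422]
ft_force [-0.18762688 -0.23247712  0.11806258]
torque [ 0.00054058  0.00684688 -0.0426229 ]
gripper_width 0.9966145229217732
scene {'fx': 429.40052056330165, 'fy': 429.40052056330165, 'cx': 321.20083768298997, 'cy': 205.26631201824745, 'rvec': array([ 2.19516867, -0.9557771 ,  0.40082731]), 'tvec': array([-0.33376172,  0.40034584,  0.99429117])}
top {'fx': 442.70021270303795, 'fy': 442.70021270303795, 'cx': 319.397717037778, 'cy': 199.4576985185396, 'rvec': array([ 2.13658888, -2.16593702,  0.14328214]), 'tvec': array([0.09289546, 0.58488963, 1.39323493])}
wrist {'fx': 324.2212744339892, 'fy': 324.2212744339892, 'cx': 317.8751157244129, 'cy': 194.21934447506547, 'rvec': array([-2.30006141, -1.80271538, -0.23796566]), 'tvec': array([-0.64907617, -0.03471464,  0.37911677])}
```

View pics/scene0.png

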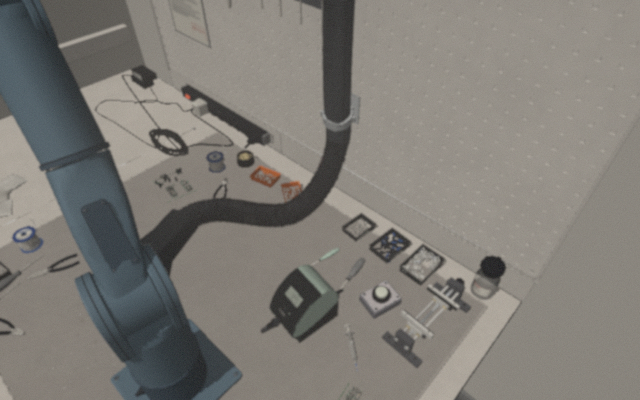

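View pics/top0.png

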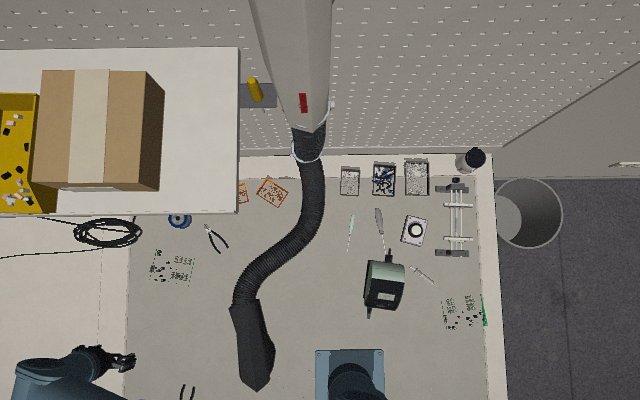

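View pics/wrist0.png

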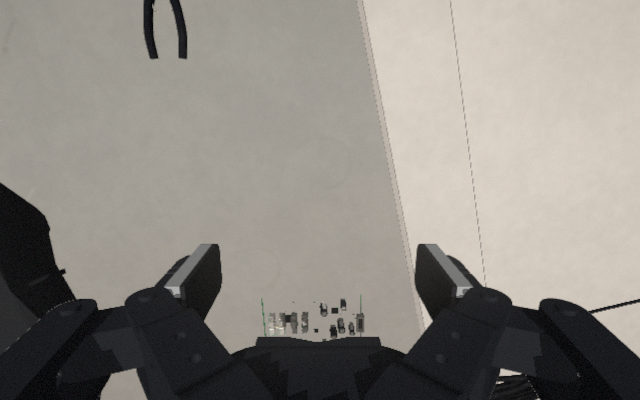

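Run:
```python
import cv2,pickle
t=pickle.load(open("top0.pkl","rb"))["color"]; s=pickle.load(open("scene0.pkl","rb"))["color"]
cv2.imwrite("pics/topz.png",cv2.resize(t[140:290,300:500],None,fx=4,fy=4,interpolation=cv2.INTER_CUBIC))
cv2.imwrite("pics/toph.png",cv2.resize(t[100:400,160:400],None,fx=2,fy=2,interpolation=cv2.INTER_CUBIC))
cv2.imwrite("pics/scz.png",cv2.resize(s[200:350,260:460],None,fx=4,fy=4,interpolation=cv2.INTER_CUBIC))
```

```text
(no output)
```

View pics/topz.png

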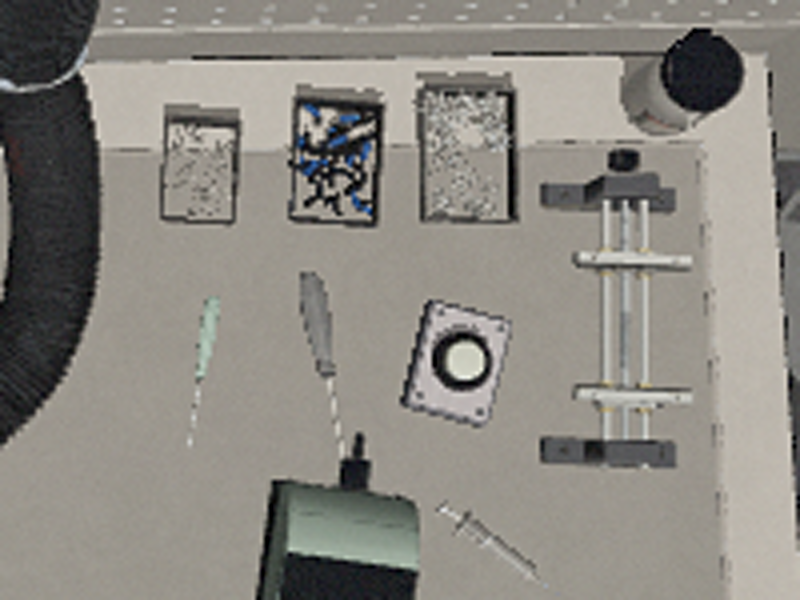

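View pics/scz.png

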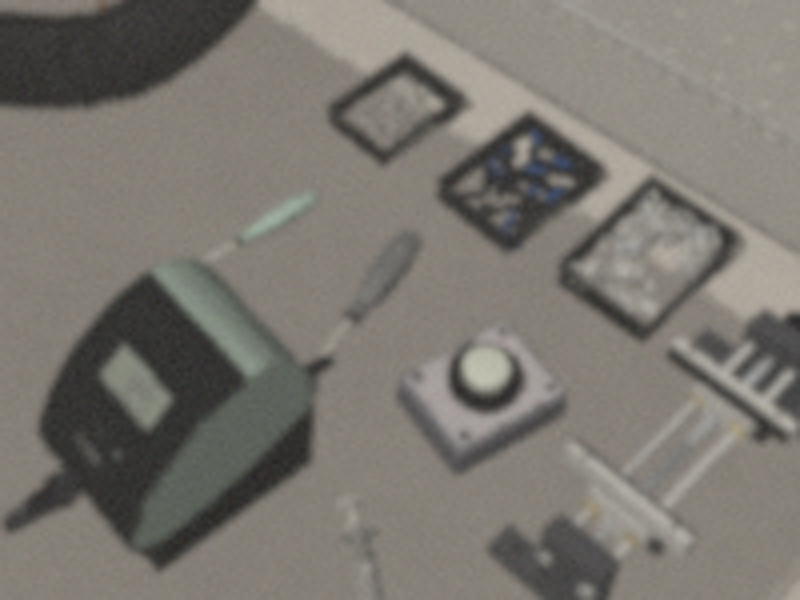

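View pics/toph.png

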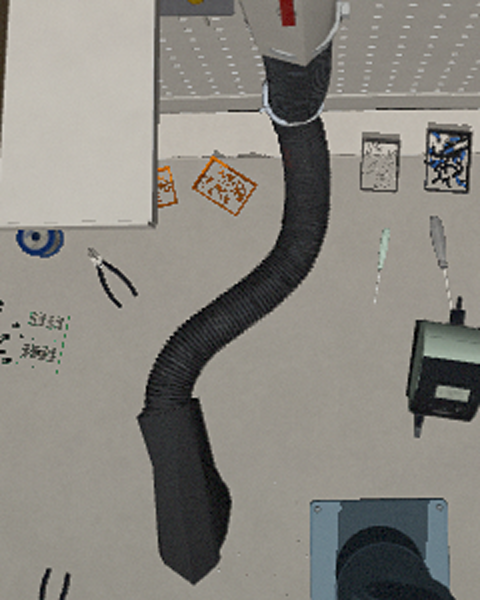

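```bash
cat > h.py <<'E'
import cv2,pickle,numpy as np
def ray(c,u,v):
    R=cv2.Rodrigues(np.array(c["rvec"]))[0]; C=-R.T@c["tvec"]
    d=R.T@np.array([(u-c["cx"])/c["fx"],(v-c["cy"])/c["fy"],1]); return C,d/np.linalg.norm(d)
def onz(c,u,v,z):
    C,d=ray(c,u,v); return C+d*(z-C[2])/d[2]
def proj(c,p):
    return cv2.projectPoints(np.array(p,float).reshape(-1,1,3),c["rvec"],c["tvec"],np.array([[c["fx"],0,c["cx"]],[0,c["fy"],c["cy"]],[0,0,1]]),None)[0].reshape(-1,2)
def tri(c1,p1,c2,p2):
    C1,d1=ray(c1,*p1);C2,d2=ray(c2,*p2)
    t=np.linalg.lstsq(np.c_[d1,-d2],C2-C1,rcond=None)[0]; a=C1+t[0]*d1;b=C2+t[1]*d2
    return (a+b)/2,np.linalg.norm(a-b)
def tz(u,v): return 300+(u+.5)/4-.5,140+(v+.5)/4-.5
def sz(u,v): return 260+(u+.5)/4-.5,200+(v+.5)/4-.5
T=pickle.load(open("top0.pkl","rb"));S=pickle.load(open("scene0.pkl","rb"))
E
python3 - <<'E'
from h import *
np.set_printoptions(precision=3,suppress=True)
print(ray(T,320,200)[0],ray(S,320,200)[0])
for nm,z,tp,sp in [("nuts",.024,[(163,107),(240,109),(237,223),(161,219)],[(330,112),(407,55),(467,103),(385,162)]),
 ("caps",.026,[(297,86),(383,93),(379,225),(290,220)],[(440,188),(530,113),(607,172),(510,249)]),
 ("clips",.029,[(420,72),(515,74),(518,220),(420,220)],[(560,268),(655,180),(742,240),(640,337)])]:
    a=np.array([onz(T,*tz(*p),z) for p in tp]);b=np.array([onz(S,*sz(*p),z) for p in sp]);print(nm,a.mean(0),b.mean(0));print(a[:,:2].tolist(),b[:,:2].tolist())
for nm,z,p,q in [("cross h far",.012,(308,273),(412,236)),("cross h near",.012,(328,373),(356,312)),("fine far",.0075,(214,298),(313,195)),("fine near",.0075,(200,377),(240,240)),("button",.054,(464,358),(488,366)),("station corner",.15,(280,480),(0,0))]:
    print(nm,onz(T,*tz(*p),z),onz(S,*sz(*q),z),tri(T,tz(*p),S,sz(*q)))
# hose
tp=np.array([(163,370),(175,340),(200,310+0),(240,275),(280,240),(305,200),(308,160),(300,125)])/2.+[160,100]
# densify
sp=np.array([(160,262),(195,222),(230,210),(265,213),(295,208),(320,180),(333,150),(338,125),(337,60)],float)
def dens(p): 
    t=np.arange(len(p)); tt=np.linspace(0,len(p)-1,200); return np.c_[np.interp(tt,t,p[:,0]),np.interp(tt,t,p[:,1])]
D=dens(sp)
for p in dens(tp)[::12]:
    r=[tri(T,p,S,q) for q in D]; i=np.argmin([x[1] for x in r]); print(p,D[i],r[i])
E
```

```text
[0.394 0.084 1.459] [-0.083 -0.526  0.988]
nuts [ 0.649 -0.016  0.024] [ 0.637 -0.02   0.024]
[[0.6975297576458717, 0.014114861381775187], [0.6949588583795192, -0.04943183230885273], [0.5998935331635903, -0.04453605713911654], [0.6040620779696199, 0.017607469599102823]] [[0.5983320930007121, 0.013751438182131537], [0.6843913277448604, 0.008963780010228795], [0.6762007245679423, -0.05614989453143554], [0.5886101518407408, -0.048010901803670625]]
caps [ 0.654 -0.128  0.026] [ 0.643 -0.132  0.026]
[[0.7132440445933752, -0.09681786849127838], [0.706352676458333, -0.16761645695373598], [0.5963536201057665, -0.16033529696796894], [0.6014864679628468, -0.08774429630052091]] [[0.59539707936332, -0.09371470303490975], [0.6989442753183351, -0.09801827463117874], [0.6903771444783587, -0.17338956194060107], [0.5855189990128742, -0.16374932059080993]]
clips [ 0.66  -0.235  0.029] [ 0.646 -0.239  0.029]
[[0.722949000676908, -0.1982503199485566], [0.7201665544373868, -0.27651271642049347], [0.5984842893107863, -0.27330775092806325], [0.5995881170815147, -0.19340602930146342]] [[0.5937977232779756, 
[... 1931 characters left out ...]
8] [296.508 206.312] (array([0.53 , 0.138, 0.08 ]), np.float64(5.911843979101609e-05))
[308.04  207.136] [305.553 196.181] (array([0.552, 0.12 , 0.118]), np.float64(0.00017989975673854235))
[312.598 198.693] [314.598 186.05 ] (array([0.574, 0.105, 0.153]), np.float64(0.0013557127381788319))
[313.231 190.251] [320.327 179.246] (array([0.597, 0.103, 0.166]), np.float64(8.177713203503102e-05))
[313.864 181.809] [325.553 167.186] (array([0.616, 0.1  , 0.201]), np.float64(0.00011156810662541138))
[312.673 174.196] [329.211 158.744] (array([0.635, 0.103, 0.219]), np.float64(0.0005332909680631624))
[310.985 166.809] [332.869 150.302] (array([0.653, 0.107, 0.236]), np.float64(0.0007545800647856866))
```

Run:
```python
from h import *
np.set_printoptions(precision=3,suppress=True)
for tp,sp in [([(163,107),(240,109),(237,223),(161,219)],[(407,55),(467,103),(385,162),(330,112)]),([(420,72),(515,74),(518,220),(420,220)],[(655,180),(742,240),(640,337),(560,268)])]:
    for a,b in zip(tp,sp): print(tri(T,tz(*a),S,sz(*b)))
def px(c,P,f,off): return [((p-off+.5)*f-.5).round().tolist() for p in proj(c,P)]
t=pickle.load(open("top0.pkl","rb"))["color"]; s=S["color"]
a=cv2.resize(t[150:215,330:440],None,fx=7,fy=7,interpolation=cv2.INTER_NEAREST);cv2.imwrite("pics/n1.png",a)
a=cv2.resize(s[205:290,335:450],None,fx=6,fy=6,interpolation=cv2.INTER_NEAREST);cv2.imwrite("pics/n2.png",a)
```

```text
(array([0.698, 0.015, 0.009]), np.float64(0.005760823456786107))
(array([ 0.696, -0.048,  0.003]), np.float64(0.008369748649092807))
(array([ 0.6  , -0.044,  0.012]), np.float64(0.005739400818602468))
(array([0.605, 0.018, 0.016]), np.float64(0.0015769361601422527))
(array([ 0.725, -0.2  ,  0.009]), np.float64(0.006996011164312773))
(array([ 0.721, -0.277,  0.01 ]), np.float64(0.00998863596462947))
(array([ 0.597, -0.272,  0.016]), np.float64(0.010445257958895752))
(array([ 0.601, -0.196,  0.018]), np.float64(0.0007699566822728639))
```

View pics/n1.png

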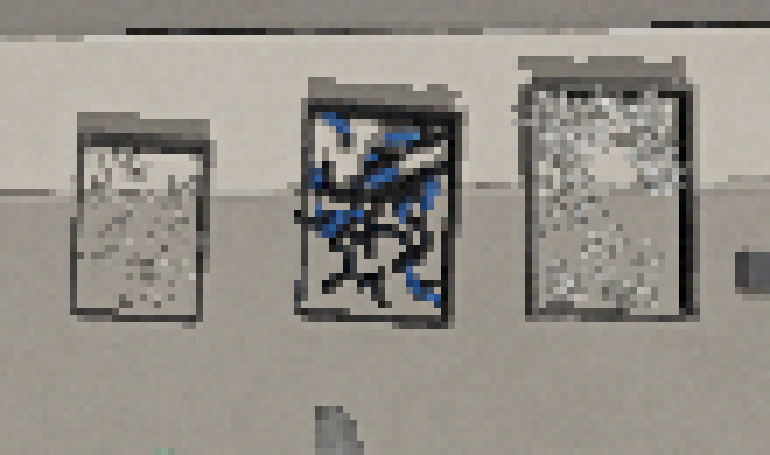

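View pics/n2.png

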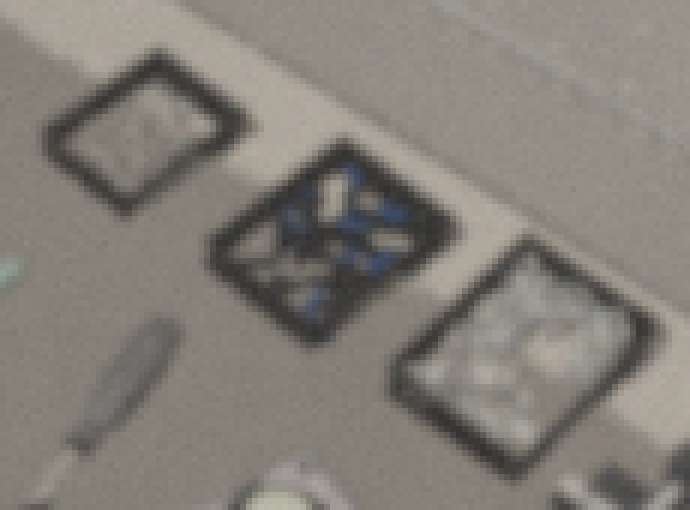

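Run:
```python
from h import *
np.set_printoptions(precision=3,suppress=True)
for a,b in [((307,148),(339,122)),((305,130),(339,110)),((315,125),(341,110)),((303,103),(338,60)),((290,60),(338,10))]:
    print(tri(T,a,S,b))
# hose right edge: top view edges vs scene right edge
for p in [(325,190),(324,170),(322,155),(327,140),(328,120)]:
    print(p,[onz(T,*p,z).round(3).tolist() for z in (.1,.2,.3,.4,.5)])
for p in [(332,185),(345,160),(350,140),(358,122),(352,100)]:
    print(p,[onz(S,*p,z).round(3).tolist() for z in (.1,.2,.3,.4,.5)])
# hood
for p,q in [((234,305),(140,235)),((258,300),(180,210))]: print(tri(T,p,S,q))
c=lambda u,v:(330+(u+.5)/7-.5,150+(v+.5)/7-.5)
for p in [(77,133),(213,136),(203,322),(71,320)]: print(onz(T,*c(*p),.024),onz(T,*c(*p),0))
c=lambda u,v:(335+(u+.5)/6-.5,205+(v+.5)/6-.5)
for p in [(158,50),(250,124),(126,214),(44,140)]: print(onz(S,*c(*p),.024),onz(S,*c(*p),0))
s=S["color"];cv2.imwrite("pics/hood.png",cv2.resize(s[90:290,100:400],None,fx=2.6,fy=2.6,interpolation=cv2.INTER_CUBIC))
t=T["color"];cv2.imwrite("pics/duct.png",cv2.resize(t[0:200,220:400],None,fx=3,fy=3,interpolation=cv2.INTER_CUBIC))
```

```text
(array([0.688, 0.116, 0.31 ]), np.float64(0.0012431490622295482))
(array([0.721, 0.129, 0.331]), np.float64(0.027385641229679614))
(array([0.722, 0.11 , 0.342]), np.float64(0.04874201539581645))
(array([0.733, 0.136, 0.475]), np.float64(0.04932503673075154))
(array([0.776, 0.164, 0.586]), np.float64(0.07119721400777443))
(325, 190) [[0.607, 0.067, 0.1], [0.592, 0.068, 0.2], [0.576, 0.07, 0.3], [0.56, 0.071, 0.4], [0.545, 0.072, 0.5]]
(324, 170) [[0.671, 0.069, 0.1], [0.65, 0.07, 0.2], [0.63, 0.071, 0.3], [0.61, 0.073, 0.4], [0.589, 0.074, 0.5]]
(322, 155) [[0.719, 0.075, 0.1], [0.695, 0.076, 0.2], [0.671, 0.076, 0.3], [0.647, 0.077, 0.4], [0.623, 0.078, 0.5]]
(327, 140) [[0.767, 0.058, 0.1], [0.739, 0.06, 0.2], [0.712, 0.062, 0.3], [0.685, 0.064, 0.4], [0.657, 0.066, 0.5]]
(328, 120) [[0.832, 0.054, 0.1], [0.8, 0.056, 0.2], [0.768, 0.059, 0.3], [0.735, 0.061, 0.4], [0.703, 0.063, 0.5]]
(332, 185) [[0.656, 0.109, 0.1], [0.573, 0.037, 0.2], [0.49, -0.034, 0.3], [0.406, -0.106, 0.4], [0.323, -0.177, 0.5]]
(345, 160) [[0.776, 0.159, 0.1], [0.679, 0.081, 0.2], [0.582, 0.004, 0.3], [0.485,
[... 160 characters left out ...]
122) [[0.973, 0.266, 0.1], [0.854, 0.177, 0.2], [0.735, 0.087, 0.3], [0.616, -0.002, 0.4], [0.497, -0.091, 0.5]]
(352, 100) [[1.073, 0.378, 0.1], [0.943, 0.276, 0.2], [0.812, 0.174, 0.3], [0.682, 0.072, 0.4], [0.552, -0.03, 0.5]]
(array([0.208, 0.379, 0.047]), np.float64(0.1068392551732083))
(array([0.264, 0.274, 0.171]), np.float64(0.04020715466424054))
[0.69  0.014 0.024] [0.695 0.012 0.   ]
[ 0.688 -0.05   0.024] [ 0.693 -0.053  0.   ]
[ 0.599 -0.044  0.024] [ 0.603 -0.046  0.   ]
[0.601 0.018 0.024] [0.605 0.017 0.   ]
[0.685 0.011 0.024] [0.704 0.025 0.   ]
[ 0.676 -0.056  0.024] [ 0.695 -0.044  0.   ]
[ 0.588 -0.048  0.024] [ 0.604 -0.036  0.   ]
[0.597 0.013 0.024] [0.614 0.027 0.   ]
```

View pics/hood.png

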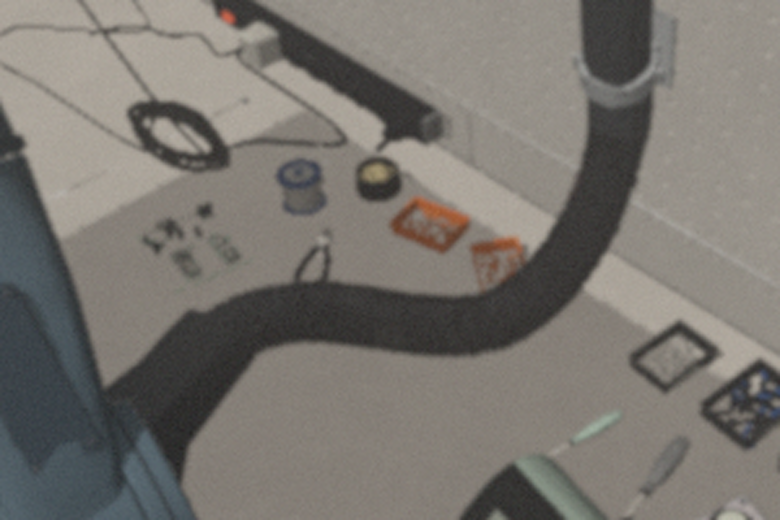

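View pics/duct.png

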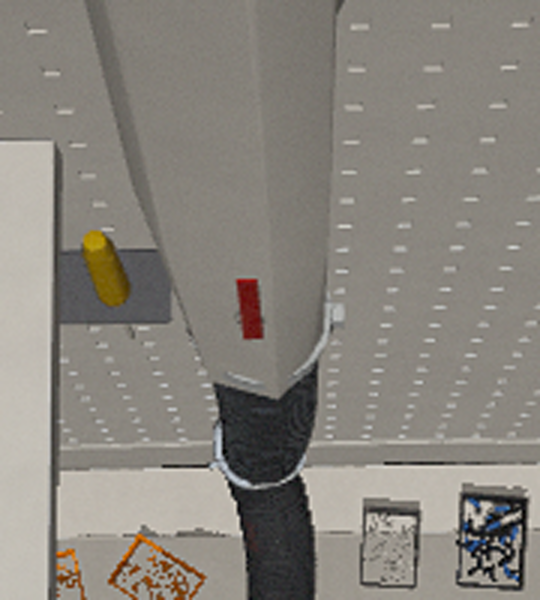

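```bash
cat >> h.py <<'E'
from scipy.spatial.transform import Rotation as Ro
np.set_printoptions(precision=3,suppress=True)
def toolR(s): return Ro.from_euler("xyz",s["tool_rot"]).as_matrix()
E
python3 - <<'E'
from h import *
from workcell import *
s=read_state();R=toolR(s);print(R)
W=pickle.load(open("wrist0.pkl","rb"));Rc=cv2.Rodrigues(W["rvec"])[0];C=-Rc.T@W["tvec"]
print("cam in tool",R.T@(C-s["position"]),"cam axes in tool\n",R.T@Rc.T)
for z in (.6,.8,1): print(onz(T,238,213,z))
# fingertip pixels in wrist img at open: pad tip corners
for p in [(212,245),(425,245),(175,290),(465,290)]:
    C,d=ray(W,*p); dl=R.T@d; Cl=R.T@(C-s["position"]); print(p,[ (Cl+dl*(x-Cl[0])/dl[0]).round(3).tolist() for x in (-.01,0,.01,.02,.03)])
E
```

```text
[[-0.    -0.971  0.239]
 [-0.001  0.239  0.971]
 [-1.    -0.    -0.001]]
cam in tool [-0.129  0.066  0.   ] cam axes in tool
 [[ 0.001 -0.262  0.965]
 [ 0.    -0.965 -0.262]
 [ 1.     0.    -0.001]]
[0.486 0.244 0.6  ]
[0.465 0.207 0.8  ]
[0.443 0.17  1.   ]
(212, 245) [[-0.01, 0.013, -0.042], [0.0, 0.008, -0.046], [0.01, 0.004, -0.049], [0.02, -0.001, -0.053], [0.03, -0.005, -0.056]]
(425, 245) [[-0.01, 0.013, 0.043], [0.0, 0.008, 0.046], [0.01, 0.004, 0.05], [0.02, -0.001, 0.053], [0.03, -0.005, 0.057]]
(175, 290) [[-0.01, -0.007, -0.059], [0.0, -0.014, -0.064], [0.01, -0.02, -0.069], [0.02, -0.026, -0.074], [0.03, -0.032, -0.079]]
(465, 290) [[-0.01, -0.007, 0.061], [0.0, -0.014, 0.066], [0.01, -0.02, 0.071], [0.02, -0.026, 0.076], [0.03, -0.032, 0.081]]
```

Request:
servo_tool(
  targets=[
    {"fingers": 255, "delta_pos": [-40, 0, 0], "twist": [0, 0, 0]},
    {"fingers": 255, "delta_pos": [-75, -10, -20], "twist": [-4, 0, 0]},
    {"fingers": 255, "delta_pos": [-85, -35, -50], "twist": [-8, 0, 0]},
    {"fingers": 255, "delta_pos": [-85, -55, -85], "twist": [-11, 0, 0]},
    {"fingers": 255, "delta_pos": [-85, -75, -120], "twist": [-13.8, 0, 0]},
  ],
  newtons=20,
)

```text
clock: 0.57
position: [0.2004, 0.4955, 0.331]
tool_rot: [-0.501, 1.569, 1.071]
ft_force: [0.9, -0.1, -0.4]
gripper_width: 0.298
```

Run:
```python
from h import *
from workcell import *
s=read_state();print(s["clock"],s["position"],s["gripper_width"],s["q"]);print(toolR(s))
```

```text
0.5667 [0.2   0.495 0.331] 0.2983785900142662 [-1.245  0.253 -0.031  1.743  0.009  1.143  0.294]
[[ 0.001 -1.    -0.002]
 [ 0.002 -0.002  1.   ]
 [-1.    -0.001  0.002]]
```

Request:
servo_tool(
  targets=[
    {"fingers": 255, "delta_pos": [0, -25, -28], "twist": [0, 0, 0]},
    {"fingers": 255, "delta_pos": [0, -55, -56], "twist": [0, 0, 0]},
    {"fingers": 255, "delta_pos": [0, -83, -84], "twist": [0, 0, 0]},
    {"fingers": 255, "delta_pos": [0, -112, -112], "twist": [0, 0, 0]},
    {"fingers": 255, "delta_pos": [0, -140, -140], "twist": [0, 0, 0]},
  ],
)

```text
clock: 0.98
position: [0.3407, 0.3547, 0.3303]
tool_rot: [-0.596, 1.571, 0.974]
ft_force: [1.3, 0.0, 0.2]
gripper_width: 0.001
```

Run:
```python
from h import *
from workcell import *
s=read_state();print(s["clock"],s["position"],s["gripper_width"],s["q"],s["ft_force"])
c=read_camera("scene");cv2.imwrite("pics/s1.png",c["color"])
c=read_camera("top");cv2.imwrite("pics/t1.png",c["color"])
```

```text
0.9833 [0.341 0.355 0.33 ] 0.001440146670889335 [-0.98   0.172  0.094  1.849 -0.018  1.121  0.691] [1.323 0.008 0.176]
```

View pics/s1.png

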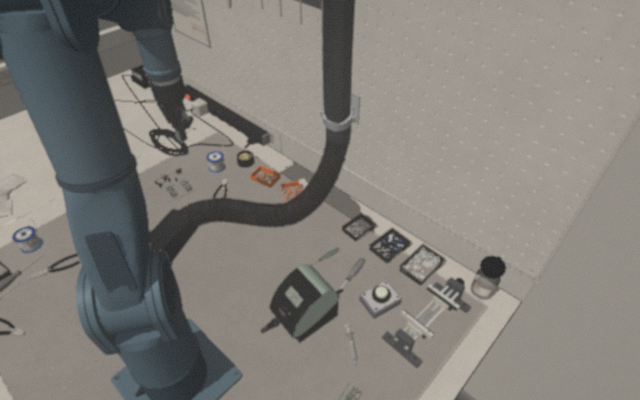

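View pics/t1.png

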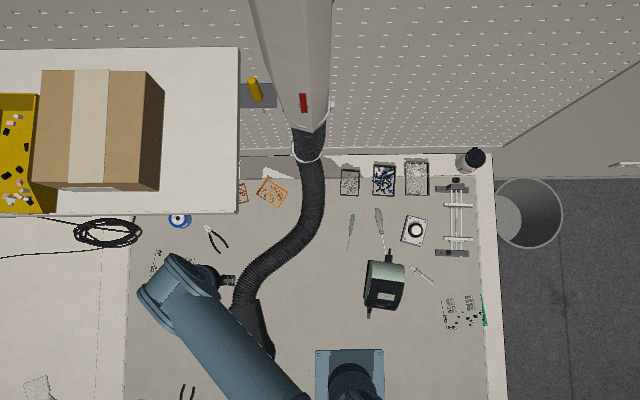

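Request:
servo_tool(
  targets=[
    {"fingers": 255, "delta_pos": [0, -22, -32], "twist": [0, 0, 0]},
    {"fingers": 255, "delta_pos": [0, -44, -64], "twist": [0, 0, 0]},
    {"fingers": 255, "delta_pos": [0, -66, -96], "twist": [0, 0, 0]},
    {"fingers": 255, "delta_pos": [0, -88, -128], "twist": [0, 0, 0]},
    {"fingers": 255, "delta_pos": [0, -105, -160], "twist": [0, 0, 0]},
  ],
)

```text
clock: 1.5
position: [0.4454, 0.195, 0.3303]
tool_rot: [-1.397, 1.57, 0.173]
ft_force: [0.5, 0.7, 0.7]
gripper_width: -0.0
```

Request:
servo_tool(
  targets=[
    {"fingers": 255, "delta_pos": [0, -10, -38], "twist": [0, 0, 0]},
    {"fingers": 255, "delta_pos": [0, -20, -78], "twist": [0, 0, 0]},
    {"fingers": 255, "delta_pos": [0, -30, -118], "twist": [0, 0, 0]},
    {"fingers": 255, "delta_pos": [0, -40, -156], "twist": [0, 0, 0]},
    {"fingers": 255, "delta_pos": [0, -50, -195], "twist": [0, 0, 0]},
  ],
)

```text
clock: 1.92
position: [0.4943, 0.0, 0.3303]
tool_rot: [-0.264, 1.57, 1.307]
ft_force: [0.9, -0.0, 0.4]
gripper_width: -0.002
```

Run:
```python
from h import *
from workcell import *
s=read_state();print(s["clock"],s["position"],s["q"],s["ft_force"]);print(toolR(s))
for n in ("wrist","scene"):
  c=read_camera(n);cv2.imwrite(f"pics/{n}2.png",c["color"]);pickle.dump((c,s),open(f"{n}2.pkl","wb"))
```

```text
1.9167 [0.494 0.    0.33 ] [-0.439  0.179  0.401  1.857 -0.078  1.12   1.56 ] [ 0.9   -0.006  0.389]
[[ 0. -1.  0.]
 [ 0.  0.  1.]
 [-1. -0.  0.]]
```

View pics/wrist2.png

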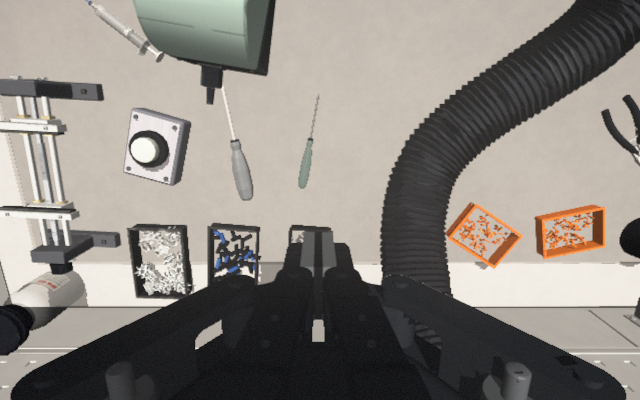

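View pics/scene2.png

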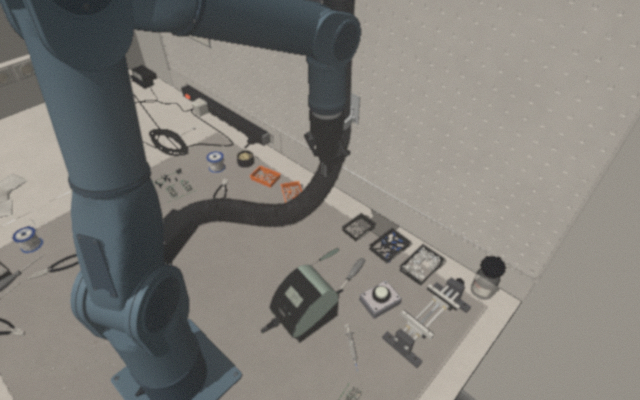

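Run:
```python
from h import *
W,s=pickle.load(open("wrist2.pkl","rb"));R=toolR(s)
im=W["color"]
g=cv2.cvtColor(im,cv2.COLOR_BGR2HSV)
print("button",onz(W,144,152,.054),"cross far",onz(W,247,199,.012),"near",onz(W,235,141,.012))
print("fine",onz(W,302,187,.0075),onz(W,309,145,.0075))
for p in [(127,228),(188,226),(207,225),(259,224),(289,226),(330,227)]: print(p,onz(W,*p,.025),onz(W,*p,0))
C=-cv2.Rodrigues(W["rvec"])[0].T@W["tvec"];Cl=R.T@(C-s["position"]);print(Cl)
for p in [(301,228),(332,228),(283,270),(349,270),(318,236)]:
    d=R.T@ray(W,*p)[1];print(p,[ (Cl+d*(x-Cl[0])/d[0]).round(4).tolist() for x in (0,.01,.02)])
cv2.imwrite("pics/tip.png",cv2.resize(im[190:300,240:400],None,fx=5,fy=5,interpolation=cv2.INTER_CUBIC))
cv2.imwrite("pics/row.png",cv2.resize(im[90:290,100:300],None,fx=3,fy=3,interpolation=cv2.INTER_CUBIC))
```

```text
button [ 0.484 -0.218  0.054] cross far [ 0.557 -0.102  0.012] near [ 0.474 -0.113  0.012]
fine [ 0.54  -0.023  0.008] [ 0.48  -0.012  0.008]
(127, 228) [ 0.596 -0.273  0.025] [ 0.606 -0.288  0.   ]
(188, 226) [ 0.593 -0.185  0.025] [ 0.603 -0.196  0.   ]
(207, 225) [ 0.592 -0.158  0.025] [ 0.601 -0.167  0.   ]
(259, 224) [ 0.59  -0.084  0.025] [ 0.599 -0.089  0.   ]
(289, 226) [ 0.593 -0.041  0.025] [ 0.603 -0.043  0.   ]
(330, 227) [0.595 0.017 0.025] [0.604 0.018 0.   ]
[-0.129  0.066  0.   ]
(301, 228) [[0.0, 0.016, -0.0071], [0.01, 0.0122, -0.0077], [0.02, 0.0083, -0.0083]]
(332, 228) [[0.0, 0.016, 0.006], [0.01, 0.0122, 0.0065], [0.02, 0.0083, 0.007]]
(283, 270) [[0.0, -0.0037, -0.0153], [0.01, -0.0091, -0.0165], [0.02, -0.0145, -0.0177]]
(349, 270) [[0.0, -0.0037, 0.0138], [0.01, -0.0091, 0.0148], [0.02, -0.0145, 0.0159]]
(318, 236) [[0.0, 0.0124, 0.0001], [0.01, 0.0082, 0.0001], [0.02, 0.0041, 0.0001]]
```

View pics/tip.png

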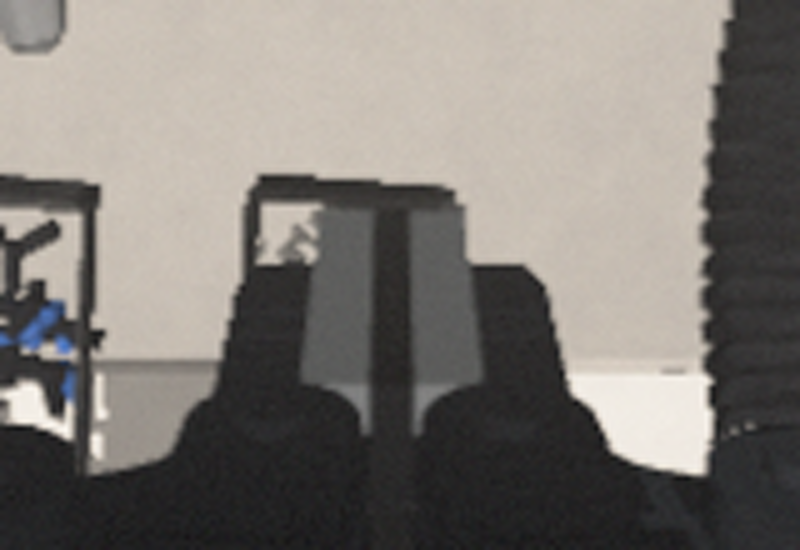

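View pics/row.png

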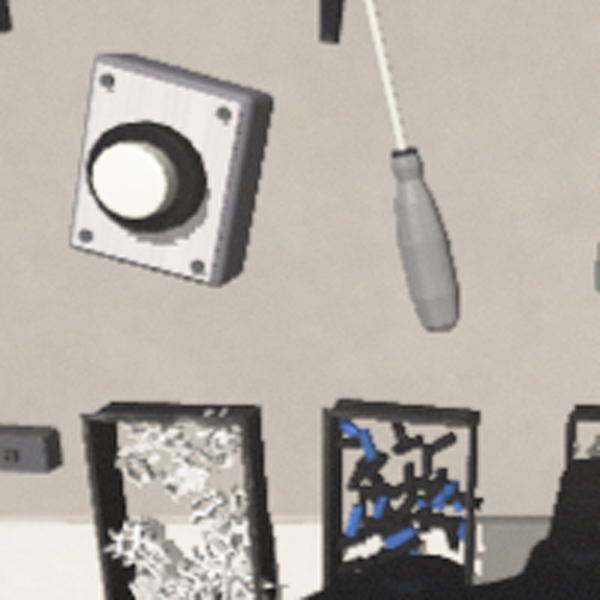

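Request:
servo_tool(
  targets=[
    {"fingers": 255, "delta_pos": [0, 0, -5], "twist": [-6.5, 0, 0]},
    {"fingers": 255, "delta_pos": [0, -20, -10], "twist": [-13, 0, 0]},
    {"fingers": 255, "delta_pos": [0, -45, -17], "twist": [-19.5, 0, 0]},
    {"fingers": 255, "delta_pos": [0, -70, -17], "twist": [-26, 0, 0]},
    {"fingers": 255, "delta_pos": [0, -90, -17], "twist": [-32.5, 0, 0]},
  ],
)

```text
clock: 2.43
position: [0.5856, -0.0149, 0.33]
tool_rot: [-0.208, 1.57, 1.935]
ft_force: [0.1, 0.3, 1.0]
gripper_width: 0.006
```

Run:
```python
from h import *
from workcell import *
s=read_state();R=toolR(s);print(s["clock"],s["position"],s["q"]);print(R)
C=np.cross
print(R.T@(np.array([.646,-.017,.053])-s["position"])*1000)
for n in ("wrist","top"):
  c=read_camera(n);cv2.imwrite(f"pics/{n}3.png",c["color"]);pickle.dump((c,s),open(f"{n}3.pkl","wb"))
```

```text
2.4333 [ 0.586 -0.015  0.33 ] [-0.305  0.356  0.335  1.632 -0.125  1.175  2.202]
[[-0.    -0.841 -0.541]
 [ 0.    -0.541  0.841]
 [-1.    -0.     0.   ]]
[276.943 -49.669 -34.538]
```

View pics/wrist3.png

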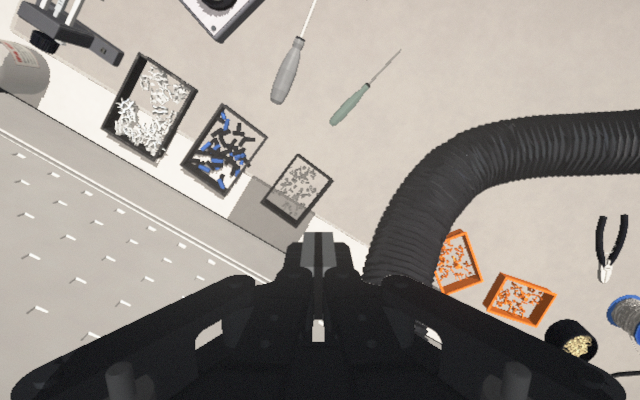

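View pics/top3.png

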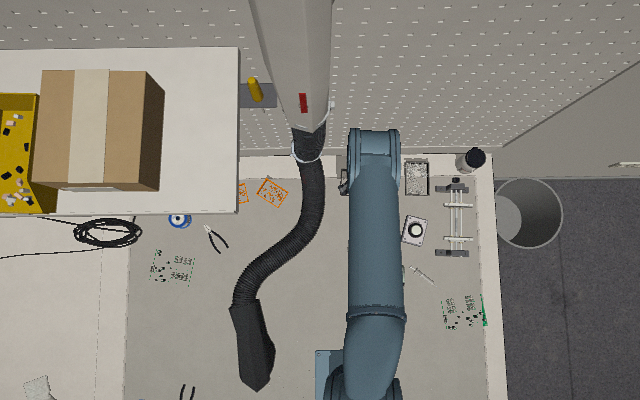

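Run:
```python
from h import *
W,s=pickle.load(open("wrist3.pkl","rb"))
im=W["color"];cv2.imwrite("pics/w3z.png",cv2.resize(im[140:240,250:350],None,fx=6,fy=6,interpolation=cv2.INTER_CUBIC))
P=np.array([(299,154),(333,183),(293,225),(261,200)])
for z in (0,.024): 
  q=np.array([onz(W,*p,z) for p in P]);print(z,q[:,:2].tolist(),q.mean(0))
```

```text
0 [[0.5995841554891128, -0.037748112552022026], [0.6086929395118389, 0.026149929781788102], [0.6954701390236065, 0.011335848585218487], [0.6876329227611161, -0.04889698160698903]] [ 0.648 -0.012  0.   ]
0.024 [[0.5959588056181108, -0.038433758250476735], [0.6045914694738979, 0.022124305167690712], [0.6868327864117723, 0.008084562543071078], [0.679405224907362, -0.0489998709921545]] [ 0.642 -0.014  0.024]
```

View pics/w3z.png

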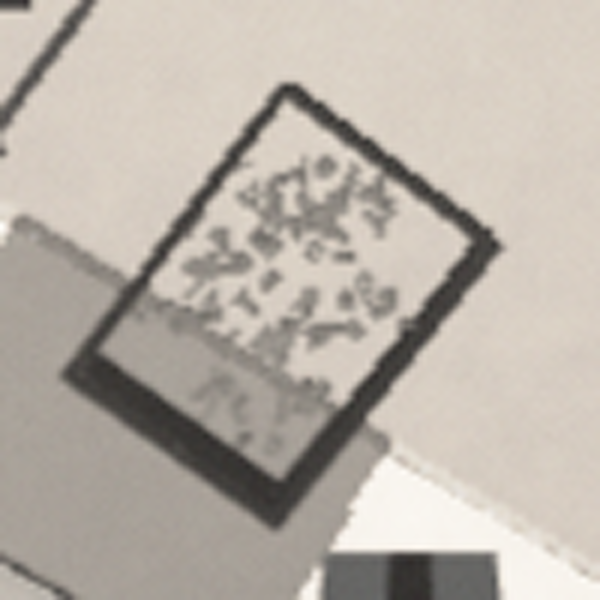

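Request:
servo_tool(
  targets=[
    {"fingers": 255, "delta_pos": [20, -18, -11], "twist": [-3, 0, 0]},
    {"fingers": 255, "delta_pos": [45, -36, -23], "twist": [-6, 0, 0]},
    {"fingers": 255, "delta_pos": [80, -49, -32], "twist": [-8, 0, 0]},
    {"fingers": 255, "delta_pos": [115, -49, -32], "twist": [-8, 0, 0]},
    {"fingers": 255, "delta_pos": [150, -49, -32], "twist": [-8, 0, 0]},
  ],
)

```text
clock: 2.95
position: [0.6427, -0.0154, 0.1786]
tool_rot: [-0.593, 1.571, 1.683]
ft_force: [0.0, -0.0, -0.5]
gripper_width: 0.001
```

Run:
```python
from h import *
from workcell import *
s=read_state();R=toolR(s);print(s["clock"],s["position"],s["q"],s["ft_force"]);print(R)
print(R.T@(np.array([.644,-.015,.053])-s["position"])*1000)
for n in ("wrist","scene"):
  c=read_camera(n);cv2.imwrite(f"pics/{n}4.png",c["color"]);pickle.dump((c,s),open(f"{n}4.pkl","wb"))
```

```text
2.95 [ 0.643 -0.015  0.179] [-0.232  0.608  0.269  1.626 -0.19   0.933  2.381] [ 0.011 -0.046 -0.493]
[[-0.    -0.762 -0.648]
 [ 0.    -0.648  0.762]
 [-1.    -0.     0.   ]]
[125.609  -1.254  -0.54 ]
```

View pics/wrist4.png

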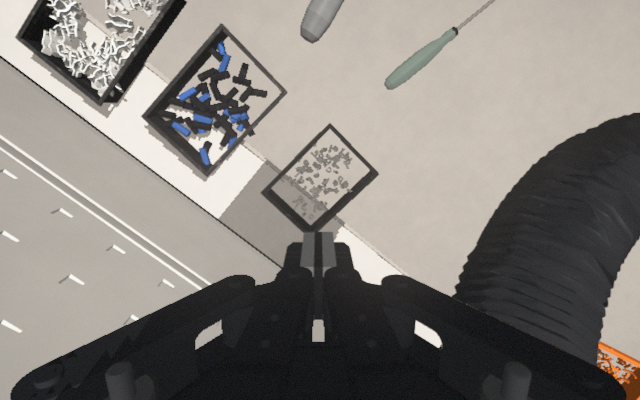

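View pics/scene4.png

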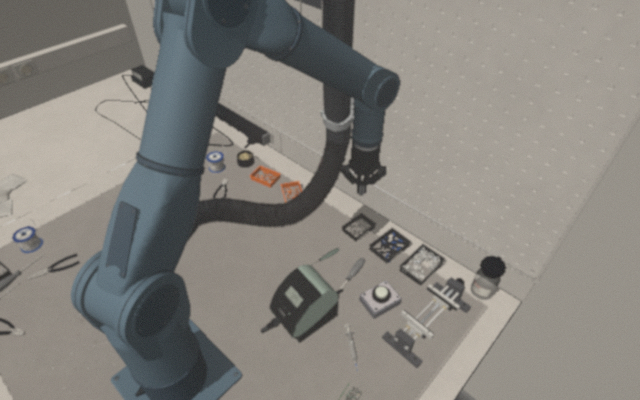

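Run:
```python
from h import *
W,s=pickle.load(open("wrist4.pkl","rb"))
P=np.array([(331,124),(378,174),(313,231),(261,193)])
for z in (0,.024): 
  q=np.array([onz(W,*p,z) for p in P]);print(z,q[:,:2].round(3).tolist(),q.mean(0))
```

```text
0 [[0.597, -0.039], [0.603, 0.027], [0.689, 0.017], [0.691, -0.048]] [ 0.645 -0.01   0.   ]
0.024 [[0.596, -0.04], [0.602, 0.02], [0.681, 0.011], [0.684, -0.048]] [ 0.641 -0.014  0.024]
```

Request:
servo_tool(
  targets=[
    {"fingers": 255, "delta_pos": [35, -1, 0], "twist": [0, 0, 0]},
    {"fingers": 255, "delta_pos": [65, -1, 0], "twist": [0, 0, 0]},
    {"fingers": 255, "delta_pos": [92, -1, 0], "twist": [0, 0, 0]},
    {"fingers": 255, "delta_pos": [112, -1, 0], "twist": [0, 0, 0]},
    {"fingers": 255, "delta_pos": [122, -1, 0], "twist": [0, 0, 0]},
  ],
)

```text
clock: 3.47
position: [0.6429, -0.015, 0.0579]
tool_rot: [0.66, 1.569, 2.936]
ft_force: [-0.1, -0.5, 0.1]
gripper_width: 0.001
```

Run:
```python
from h import *
from workcell import *
s=read_state();R=toolR(s);print(s["clock"],s["position"],s["ft_force"])
for n in ("wrist","scene"):
  c=read_camera(n);cv2.imwrite(f"pics/{n}5.png",c["color"]);pickle.dump((c,s),open(f"{n}5.pkl","wb"))
im=cv2.imread("pics/scene5.png");cv2.imwrite("pics/s5z.png",cv2.resize(im[100:300,280:480],None,fx=3,fy=3,interpolation=cv2.INTER_CUBIC))
```

```text
3.4667 [ 0.643 -0.015  0.058] [-0.148 -0.513  0.101]
```

View pics/wrist5.png

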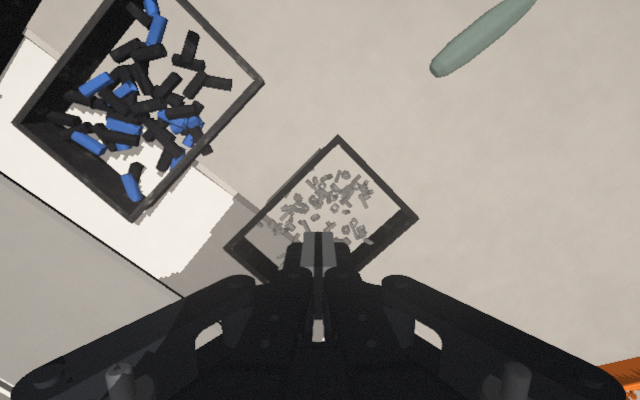

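View pics/s5z.png

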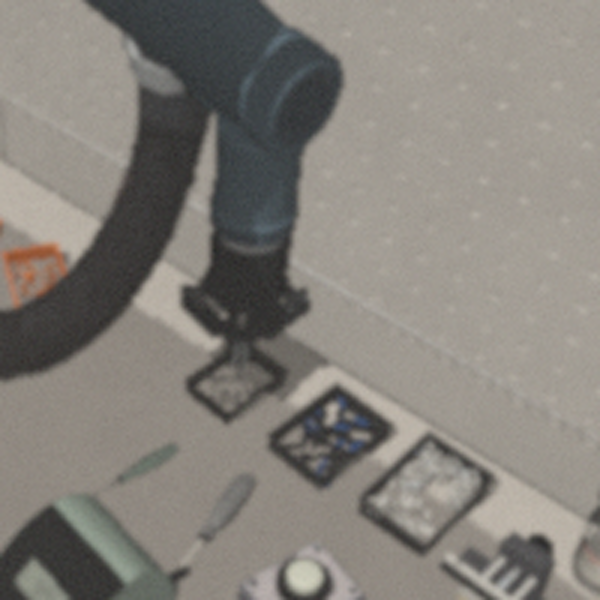

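Request:
servo_tool(
  targets=[
    {"fingers": 255, "delta_pos": [5, 0, 0], "twist": [0, 0, 0]},
    {"fingers": 255, "delta_pos": [5, 0, 0], "twist": [0, 0, 0]},
    {"fingers": 255, "delta_pos": [5, 0, 0], "twist": [0, 0, 0]},
    {"fingers": 255, "delta_pos": [5, 0, 0], "twist": [0, 0, 0]},
    {"fingers": 255, "delta_pos": [5, 0, 0], "twist": [0, 0, 0]},
  ],
)

```text
clock: 3.98
position: [0.6441, -0.0158, 0.0542]
tool_rot: [-2.206, 1.57, 0.071]
ft_force: [-0.1, 0.2, 0.4]
gripper_width: 0.001
```

Request:
servo_tool(
  targets=[
    {"fingers": 255, "delta_pos": [0, 0, 0], "twist": [0, 0, 0]},
    {"fingers": 255, "delta_pos": [0, 0, 0], "twist": [0, 0, 0]},
    {"fingers": 255, "delta_pos": [0, 0, 0], "twist": [0, 0, 0]},
    {"fingers": 255, "delta_pos": [0, 0, 0], "twist": [0, 0, 0]},
    {"fingers": 255, "delta_pos": [0, 0, 0], "twist": [0, 0, 0]},
  ],
)

```text
clock: 4.4
position: [0.6436, -0.0158, 0.0533]
tool_rot: [-0.482, 1.571, 1.795]
ft_force: [-0.3, -1.2, -0.6]
gripper_width: -0.001
```

Request:
servo_tool(
  targets=[
    {"fingers": 255, "delta_pos": [0, 0, 0], "twist": [0, 0, 0]},
    {"fingers": 255, "delta_pos": [0, 0, 0], "twist": [0, 0, 0]},
    {"fingers": 255, "delta_pos": [0, 0, 0], "twist": [0, 0, 0]},
    {"fingers": 255, "delta_pos": [0, 0, 0], "twist": [0, 0, 0]},
    {"fingers": 255, "delta_pos": [0, 0, 0], "twist": [0, 0, 0]},
  ],
)

```text
clock: 4.82
position: [0.6435, -0.0158, 0.0533]
tool_rot: [-1.71, 1.571, 0.567]
ft_force: [0.2, 0.8, 0.1]
gripper_width: -0.001
```

Request:
servo_tool(
  targets=[
    {"fingers": 255, "delta_pos": [0, 0, 0], "twist": [0, 0, 0]},
    {"fingers": 255, "delta_pos": [0, 0, 0], "twist": [0, 0, 0]},
    {"fingers": 255, "delta_pos": [0, 0, 0], "twist": [0, 0, 0]},
    {"fingers": 255, "delta_pos": [0, 0, 0], "twist": [0, 0, 0]},
    {"fingers": 255, "delta_pos": [0, 0, 0], "twist": [0, 0, 0]},
  ],
)

```text
clock: 5.23
position: [0.6435, -0.0158, 0.0533]
tool_rot: [-2.615, 1.571, -0.338]
ft_force: [-0.6, 0.3, 0.5]
gripper_width: -0.003
```

Request:
servo_tool(
  targets=[
    {"fingers": 255, "delta_pos": [0, 0, 0], "twist": [0, 0, 0]},
    {"fingers": 255, "delta_pos": [0, 0, 0], "twist": [0, 0, 0]},
    {"fingers": 255, "delta_pos": [0, 0, 0], "twist": [0, 0, 0]},
    {"fingers": 255, "delta_pos": [0, 0, 0], "twist": [0, 0, 0]},
    {"fingers": 255, "delta_pos": [0, 0, 0], "twist": [0, 0, 0]},
  ],
)

```text
clock: 5.65
position: [0.6436, -0.0158, 0.0533]
tool_rot: [-3.095, 1.571, -0.818]
ft_force: [-0.1, 0.6, 1.2]
gripper_width: 0.0
```

Request:
servo_tool(
  targets=[
    {"fingers": 255, "delta_pos": [0, 0, 0], "twist": [0, 0, 0]},
    {"fingers": 255, "delta_pos": [0, 0, 0], "twist": [0, 0, 0]},
    {"fingers": 255, "delta_pos": [0, 0, 0], "twist": [0, 0, 0]},
    {"fingers": 255, "delta_pos": [0, 0, 0], "twist": [0, 0, 0]},
    {"fingers": 255, "delta_pos": [0, 0, 0], "twist": [0, 0, 0]},
  ],
)

```text
clock: 6.07
position: [0.6435, -0.0158, 0.0533]
tool_rot: [-2.245, 1.571, 0.032]
ft_force: [0.6, 0.4, 1.1]
gripper_width: 0.0
```

Request:
servo_tool(
  targets=[
    {"fingers": 255, "delta_pos": [0, 0, 0], "twist": [0, 0, 0]},
    {"fingers": 255, "delta_pos": [0, 0, 0], "twist": [0, 0, 0]},
    {"fingers": 255, "delta_pos": [0, 0, 0], "twist": [0, 0, 0]},
    {"fingers": 255, "delta_pos": [0, 0, 0], "twist": [0, 0, 0]},
    {"fingers": 255, "delta_pos": [0, 0, 0], "twist": [0, 0, 0]},
  ],
)

```text
clock: 6.48
position: [0.6435, -0.0157, 0.0533]
tool_rot: [0.723, 1.571, 3.0]
ft_force: [-0.2, -0.7, 0.3]
gripper_width: -0.005
```

Request:
servo_tool(
  targets=[
    {"fingers": 255, "delta_pos": [0, 0, 0], "twist": [0, 0, 0]},
    {"fingers": 255, "delta_pos": [0, 0, 0], "twist": [0, 0, 0]},
    {"fingers": 255, "delta_pos": [0, 0, 0], "twist": [0, 0, 0]},
    {"fingers": 255, "delta_pos": [0, 0, 0], "twist": [0, 0, 0]},
    {"fingers": 255, "delta_pos": [0, 0, 0], "twist": [0, 0, 0]},
  ],
)

```text
clock: 6.9
position: [0.6436, -0.0158, 0.0533]
tool_rot: [-1.874, 1.571, 0.402]
ft_force: [0.4, 0.1, 0.6]
gripper_width: 0.004
```

Run:
```python
from h import *
from workcell import *
s=read_state();R=toolR(s);print(s["clock"],s["position"],s["ft_force"],s["q"])
c=read_camera("scene");im=c["color"]
print(proj(c,[s["position"]-[0,0,.009],[.644,-.015,.024]]))
cv2.imwrite("pics/s6z.png",cv2.resize(im[180:260,320:420],None,fx=7,fy=7,interpolation=cv2.INTER_CUBIC))
```

```text
6.9 [ 0.644 -0.016  0.053] [0.387 0.142 0.582] [-0.198  0.779  0.222  1.671 -0.237  0.718  2.418]
[[359.675 219.901]
 [359.119 224.26 ]]
```

View pics/s6z.png

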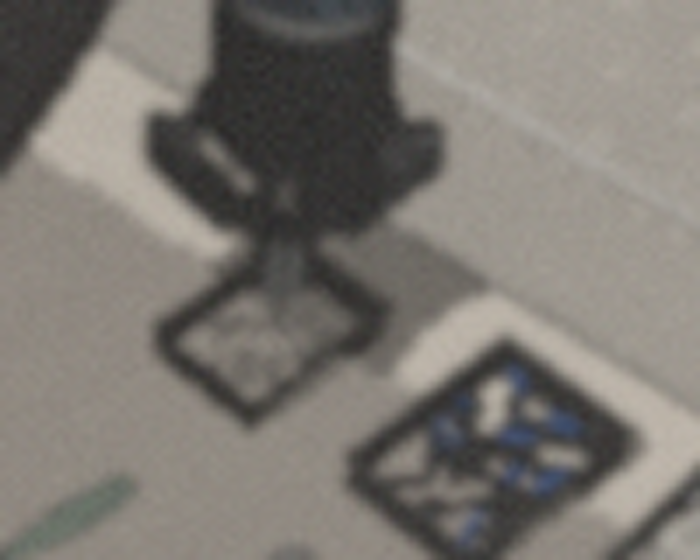

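Request:
servo_tool(
  targets=[
    {"fingers": 255, "delta_pos": [-9, 0, 0], "twist": [0, 0, 0]},
    {"fingers": 255, "delta_pos": [-9, 0, 0], "twist": [0, 0, 0]},
    {"fingers": 255, "delta_pos": [-9, 0, 0], "twist": [0, 0, 0]},
    {"fingers": 255, "delta_pos": [-9, 0, 0], "twist": [0, 0, 0]},
    {"fingers": 255, "delta_pos": [-9, 0, 0], "twist": [0, 0, 0]},
  ],
)

```text
clock: 7.37
position: [0.6435, -0.0158, 0.0623]
tool_rot: [0.334, 1.571, 2.611]
ft_force: [0.0, 0.6, 0.0]
gripper_width: -0.001
```

Request:
servo_tool(
  targets=[
    {"fingers": 255, "delta_pos": [0, 0, 0], "twist": [0, 0, 0]},
    {"fingers": 255, "delta_pos": [0, 0, 0], "twist": [0, 0, 0]},
    {"fingers": 255, "delta_pos": [0, 0, 0], "twist": [0, 0, 0]},
    {"fingers": 255, "delta_pos": [0, 0, 0], "twist": [0, 0, 0]},
    {"fingers": 255, "delta_pos": [0, 0, 0], "twist": [0, 0, 0]},
  ],
)

```text
clock: 7.78
position: [0.6435, -0.0158, 0.0622]
tool_rot: [0.617, 1.571, 2.893]
ft_force: [0.3, -0.1, 0.2]
gripper_width: 0.001
```

Request:
servo_tool(
  targets=[
    {"fingers": 255, "delta_pos": [0, 0, 0], "twist": [0, 0, 0]},
    {"fingers": 255, "delta_pos": [0, 0, 0], "twist": [0, 0, 0]},
    {"fingers": 255, "delta_pos": [0, 0, 0], "twist": [0, 0, 0]},
    {"fingers": 255, "delta_pos": [0, 0, 0], "twist": [0, 0, 0]},
    {"fingers": 255, "delta_pos": [0, 0, 0], "twist": [0, 0, 0]},
  ],
)

```text
clock: 8.2
position: [0.6436, -0.0158, 0.0623]
tool_rot: [-2.575, 1.571, -0.298]
ft_force: [-0.3, 0.6, 0.0]
gripper_width: -0.0
```

Request:
servo_tool(
  targets=[
    {"fingers": 255, "delta_pos": [0, 0, 0], "twist": [0, 0, 0]},
    {"fingers": 255, "delta_pos": [0, 0, 0], "twist": [0, 0, 0]},
    {"fingers": 255, "delta_pos": [0, 0, 0], "twist": [0, 0, 0]},
    {"fingers": 255, "delta_pos": [0, 0, 0], "twist": [0, 0, 0]},
    {"fingers": 255, "delta_pos": [0, 0, 0], "twist": [0, 0, 0]},
  ],
)

```text
clock: 8.62
position: [0.6436, -0.0158, 0.0623]
tool_rot: [-2.223, 1.571, 0.054]
ft_force: [0.4, -0.0, -0.3]
gripper_width: -0.003
```

Request:
servo_tool(
  targets=[
    {"fingers": 255, "delta_pos": [0, 0, 0], "twist": [0, 0, 0]},
    {"fingers": 255, "delta_pos": [0, 0, 0], "twist": [0, 0, 0]},
    {"fingers": 255, "delta_pos": [0, 0, 0], "twist": [0, 0, 0]},
    {"fingers": 255, "delta_pos": [0, 0, 0], "twist": [0, 0, 0]},
    {"fingers": 255, "delta_pos": [0, 0, 0], "twist": [0, 0, 0]},
  ],
)

```text
clock: 9.03
position: [0.6435, -0.0158, 0.0623]
tool_rot: [2.303, 1.571, -1.703]
ft_force: [0.1, -0.9, 1.0]
gripper_width: -0.001
```

Request:
servo_tool(
  targets=[
    {"fingers": 255, "delta_pos": [0, 0, 0], "twist": [0, 0, 0]},
    {"fingers": 255, "delta_pos": [0, 0, 0], "twist": [0, 0, 0]},
    {"fingers": 255, "delta_pos": [0, 0, 0], "twist": [0, 0, 0]},
    {"fingers": 255, "delta_pos": [0, 0, 0], "twist": [0, 0, 0]},
    {"fingers": 255, "delta_pos": [0, 0, 0], "twist": [0, 0, 0]},
  ],
)

```text
clock: 9.45
position: [0.6435, -0.0158, 0.0623]
tool_rot: [2.201, 1.571, -1.805]
ft_force: [0.6, 0.0, 0.6]
gripper_width: 0.004
```

Request:
servo_tool(
  targets=[
    {"fingers": 255, "delta_pos": [0, 0, 0], "twist": [0, 0, 0]},
    {"fingers": 255, "delta_pos": [0, 0, 0], "twist": [0, 0, 0]},
    {"fingers": 255, "delta_pos": [0, 0, 0], "twist": [0, 0, 0]},
    {"fingers": 255, "delta_pos": [0, 0, 0], "twist": [0, 0, 0]},
    {"fingers": 255, "delta_pos": [0, 0, 0], "twist": [0, 0, 0]},
  ],
)

```text
clock: 9.87
position: [0.6436, -0.0158, 0.0623]
tool_rot: [-2.234, 1.571, 0.042]
ft_force: [-0.4, -0.5, 0.0]
gripper_width: 0.002
```

Request:
servo_tool(
  targets=[
    {"fingers": 255, "delta_pos": [-30, 0, 0], "twist": [0, 0, 0]},
    {"fingers": 255, "delta_pos": [-70, 0, 0], "twist": [0, 0, 0]},
    {"fingers": 255, "delta_pos": [-110, 0, 0], "twist": [0, 0, 0]},
    {"fingers": 255, "delta_pos": [-145, 0, 0], "twist": [0, 0, 0]},
    {"fingers": 255, "delta_pos": [-165, 0, 0], "twist": [0, 0, 0]},
  ],
)

```text
clock: 10.28
position: [0.6453, -0.0161, 0.2321]
tool_rot: [-2.247, 1.565, 0.029]
ft_force: [0.2, -0.0, 0.2]
gripper_width: -0.001
```

Run:
```python
from h import *
from workcell import *
s=read_state();R=toolR(s);print(s["clock"],s["position"],s["ft_force"],s["q"]);print(R)
print(R.T@(np.array([.517,-.108,.20])-s["position"])*1000)
```

```text
10.2833 [ 0.645 -0.016  0.232] [ 0.189 -0.025  0.226] [-0.243  0.55   0.288  1.582 -0.174  1.029  2.37 ]
[[ 0.006 -0.761 -0.648]
 [ 0.    -0.648  0.761]
 [-1.    -0.005 -0.004]]
[ 31.31  157.4    13.361]
```

Request:
servo_tool(
  targets=[
    {"fingers": 255, "delta_pos": [0, 35, 3], "twist": [0, 0, 0]},
    {"fingers": 255, "delta_pos": [0, 74, 6], "twist": [0, 0, 0]},
    {"fingers": 255, "delta_pos": [0, 112, 9], "twist": [0, 0, 0]},
    {"fingers": 255, "delta_pos": [0, 145, 12], "twist": [0, 0, 0]},
    {"fingers": 255, "delta_pos": [0, 157, 13], "twist": [0, 0, 0]},
  ],
)

```text
clock: 10.7
position: [0.5113, -0.1114, 0.2273]
tool_rot: [1.203, 1.568, -2.809]
ft_force: [-1.3, -1.7, 0.1]
gripper_width: 0.0
```

Run:
```python
from h import *
from workcell import *
s=read_state();R=toolR(s);print(s["clock"],s["position"],s["ft_force"],s["q"]);print(R)
print(R.T@(np.array([.517,-.108,.055])-s["position"])*1000)
for n in ("wrist","scene"):
  c=read_camera(n);cv2.imwrite(f"pics/{n}7.png",c["color"]);pickle.dump((c,s),open(f"{n}7.pkl","wb"))
```

```text
10.7 [ 0.511 -0.111  0.227] [-1.294 -1.698  0.092] [-0.132  0.353  0.322  1.904 -0.138  0.908  2.529]
[[-0.002 -0.764 -0.645]
 [-0.001 -0.645  0.764]
 [-1.     0.002  0.001]]
[172.309  -6.93   -1.201]
```

View pics/wrist7.png

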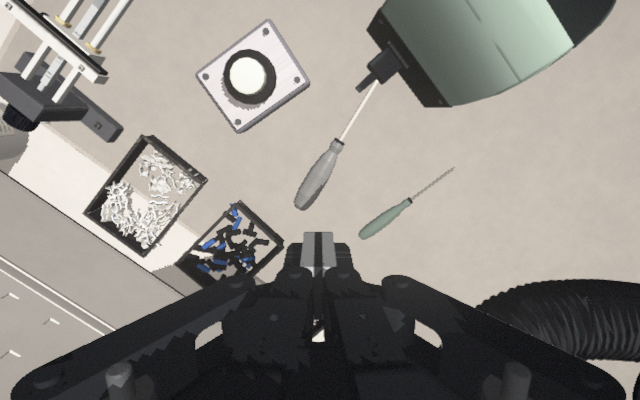

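View pics/scene7.png

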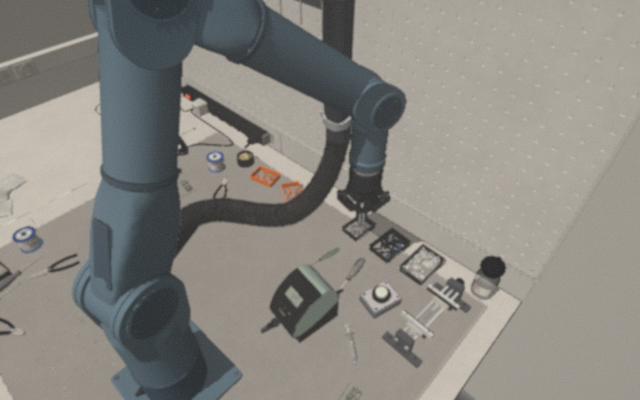

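Run:
```python
from h import *
W,s=pickle.load(open("wrist7.pkl","rb"))
a=onz(W,300.5,206,.012);b=onz(W,340,142,.012);print(a,b,(a+b)/2,np.linalg.norm(a-b),"button",onz(W,248.5,76,.054))
```

```text
[ 0.555 -0.1    0.012] [ 0.473 -0.113  0.012] [ 0.514 -0.106  0.012] 0.08249316837938014 button [ 0.48  -0.217  0.054]
```

Request:
servo_tool(
  targets=[
    {"fingers": 255, "delta_pos": [25, -5, -1], "twist": [5, 0, 0]},
    {"fingers": 255, "delta_pos": [55, -5, -1], "twist": [10, 0, 0]},
    {"fingers": 255, "delta_pos": [85, -5, -1], "twist": [15, 0, 0]},
    {"fingers": 255, "delta_pos": [112, -5, -1], "twist": [15, 0, 0]},
    {"fingers": 255, "delta_pos": [125, -5, -1], "twist": [15, 0, 0]},
  ],
)

```text
clock: 11.22
position: [0.5198, -0.1032, 0.099]
tool_rot: [0.86, 1.567, 2.877]
ft_force: [-0.2, 0.9, -0.3]
gripper_width: -0.002
```

Run:
```python
from h import *
from workcell import *
s=read_state();R=toolR(s);print(s["clock"],s["position"],s["ft_force"],s["q"]);print(R)
print(R.T@(np.array([.517,-.108,.055])-s["position"])*1000)
c=read_camera("wrist");cv2.imwrite(f"pics/wrist8.png",c["color"]);pickle.dump((c,s),open(f"wrist8.pkl","wb"))
```

```text
11.2167 [ 0.52  -0.103  0.099] [-0.234  0.897 -0.283] [-0.124  0.568  0.304  1.968 -0.271  0.648  2.37 ]
[[-0.003 -0.902 -0.432]
 [ 0.001 -0.432  0.902]
 [-1.     0.003  0.002]]
[44.023  4.508 -3.182]
```

View pics/wrist8.png

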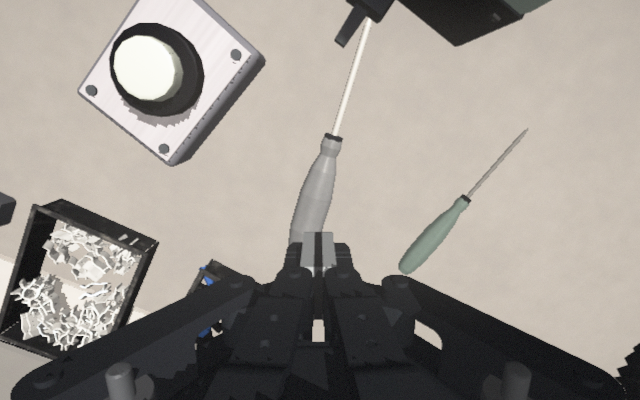

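Request:
servo_tool(
  targets=[
    {"fingers": 255, "delta_pos": [10, 5, -4], "twist": [-4, 0, 0]},
    {"fingers": 255, "delta_pos": [22, 5, -4], "twist": [-8, 0, 0]},
    {"fingers": 255, "delta_pos": [33, 5, -4], "twist": [-8, 0, 0]},
    {"fingers": 255, "delta_pos": [41, 5, -4], "twist": [-8, 0, 0]},
    {"fingers": 255, "delta_pos": [44, 5, -4], "twist": [-8, 0, 0]},
  ],
)

```text
clock: 11.68
position: [0.5175, -0.1102, 0.0574]
tool_rot: [0.329, 1.57, 2.482]
ft_force: [-1.0, -0.3, 0.5]
gripper_width: 0.003
```

Request:
servo_tool(
  targets=[
    {"fingers": 255, "delta_pos": [0, 0, 0], "twist": [0, 0, 0]},
    {"fingers": 255, "delta_pos": [0, 0, 0], "twist": [0, 0, 0]},
  ],
)

```text
clock: 11.85
position: [0.5177, -0.1108, 0.0585]
tool_rot: [-2.097, 1.57, 0.057]
ft_force: [0.0, -0.0, 0.1]
gripper_width: -0.003
```

Run:
```python
from h import *
from workcell import *
s=read_state();R=toolR(s);print(s["clock"],s["position"],s["ft_force"],s["q"]);print(R)
print(R.T@(np.array([.516,-.107,.054])-s["position"])*1000)
c=read_camera("wrist");cv2.imwrite(f"pics/wrist9.png",c["color"])
c=read_camera("scene");im=c["color"]
print(proj(c,[s["position"]-[0,0,.009],[.516,-.107,.024]]))
cv2.imwrite("pics/s9z.png",cv2.resize(im[200:300,300:420],None,fx=6,fy=6,interpolation=cv2.INTER_CUBIC))
```

```text
11.85 [ 0.518 -0.111  0.059] [ 0.009 -0.036  0.113] [-0.058  0.632  0.237  1.979 -0.265  0.559  2.515]
[[ 0.    -0.835 -0.551]
 [ 0.    -0.551  0.835]
 [-1.    -0.    -0.   ]]
[ 4.534 -0.641  4.11 ]
[[357.627 260.529]
 [355.59  265.798]]
```

View pics/wrist9.png

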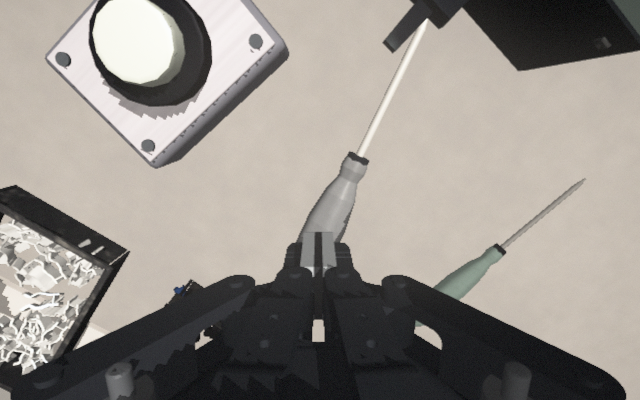

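View pics/s9z.png

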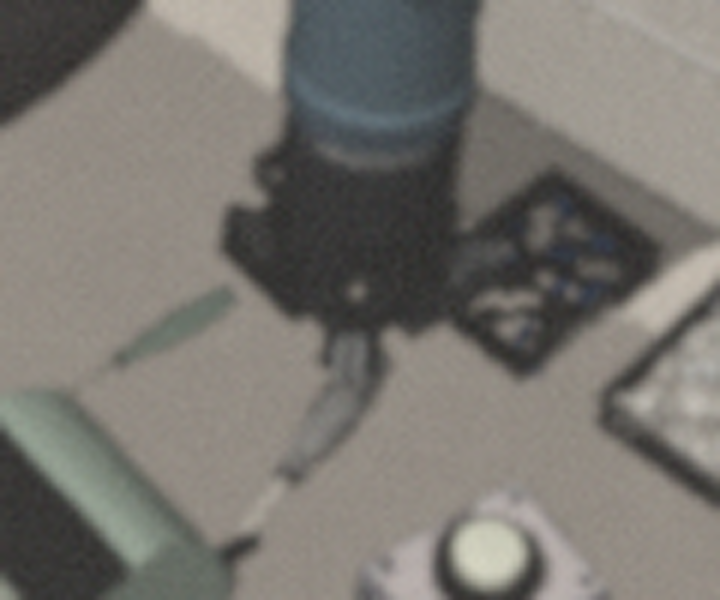

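Request:
servo_tool(
  targets=[
    {"fingers": 255, "delta_pos": [4, -1, 4], "twist": [0, 0, 0]},
    {"fingers": 255, "delta_pos": [4, -1, 4], "twist": [0, 0, 0]},
    {"fingers": 255, "delta_pos": [4, -1, 4], "twist": [0, 0, 0]},
    {"fingers": 255, "delta_pos": [4, -1, 4], "twist": [0, 0, 0]},
    {"fingers": 255, "delta_pos": [4, -1, 4], "twist": [0, 0, 0]},
  ],
)

```text
clock: 12.37
position: [0.516, -0.1072, 0.0544]
tool_rot: [-2.57, 1.571, -0.416]
ft_force: [-0.4, 0.0, -0.2]
gripper_width: 0.002
```

Request:
servo_tool(
  targets=[
    {"fingers": 255, "delta_pos": [0, 0, 0], "twist": [0, 0, 0]},
    {"fingers": 255, "delta_pos": [0, 0, 0], "twist": [0, 0, 0]},
    {"fingers": 255, "delta_pos": [0, 0, 0], "twist": [0, 0, 0]},
    {"fingers": 255, "delta_pos": [0, 0, 0], "twist": [0, 0, 0]},
    {"fingers": 255, "delta_pos": [0, 0, 0], "twist": [0, 0, 0]},
  ],
)

```text
clock: 12.78
position: [0.5159, -0.1072, 0.0543]
tool_rot: [-2.584, 1.571, -0.429]
ft_force: [-0.5, -0.6, -0.4]
gripper_width: 0.001
```

Request:
servo_tool(
  targets=[
    {"fingers": 255, "delta_pos": [0, 0, 0], "twist": [0, 0, 0]},
    {"fingers": 255, "delta_pos": [0, 0, 0], "twist": [0, 0, 0]},
    {"fingers": 255, "delta_pos": [0, 0, 0], "twist": [0, 0, 0]},
    {"fingers": 255, "delta_pos": [0, 0, 0], "twist": [0, 0, 0]},
    {"fingers": 255, "delta_pos": [0, 0, 0], "twist": [0, 0, 0]},
  ],
)

```text
clock: 13.2
position: [0.5159, -0.1071, 0.0543]
tool_rot: [2.941, 1.571, -1.188]
ft_force: [-0.3, 0.6, 0.0]
gripper_width: -0.001
```

Request:
servo_tool(
  targets=[
    {"fingers": 255, "delta_pos": [0, 0, 0], "twist": [0, 0, 0]},
    {"fingers": 255, "delta_pos": [0, 0, 0], "twist": [0, 0, 0]},
    {"fingers": 255, "delta_pos": [0, 0, 0], "twist": [0, 0, 0]},
    {"fingers": 255, "delta_pos": [0, 0, 0], "twist": [0, 0, 0]},
    {"fingers": 255, "delta_pos": [0, 0, 0], "twist": [0, 0, 0]},
  ],
)

```text
clock: 13.62
position: [0.5159, -0.1071, 0.0543]
tool_rot: [-1.798, 1.571, 0.356]
ft_force: [0.5, -0.5, -0.6]
gripper_width: 0.0
```

Request:
servo_tool(
  targets=[
    {"fingers": 255, "delta_pos": [0, 0, 0], "twist": [0, 0, 0]},
    {"fingers": 255, "delta_pos": [0, 0, 0], "twist": [0, 0, 0]},
    {"fingers": 255, "delta_pos": [0, 0, 0], "twist": [0, 0, 0]},
    {"fingers": 255, "delta_pos": [0, 0, 0], "twist": [0, 0, 0]},
    {"fingers": 255, "delta_pos": [0, 0, 0], "twist": [0, 0, 0]},
  ],
)

```text
clock: 14.03
position: [0.5159, -0.1071, 0.0543]
tool_rot: [2.329, 1.571, -1.8]
ft_force: [0.3, 0.1, -1.2]
gripper_width: 0.003
```

Request:
servo_tool(
  targets=[
    {"fingers": 255, "delta_pos": [0, 0, 0], "twist": [0, 0, 0]},
    {"fingers": 255, "delta_pos": [0, 0, 0], "twist": [0, 0, 0]},
    {"fingers": 255, "delta_pos": [0, 0, 0], "twist": [0, 0, 0]},
    {"fingers": 255, "delta_pos": [0, 0, 0], "twist": [0, 0, 0]},
    {"fingers": 255, "delta_pos": [0, 0, 0], "twist": [0, 0, 0]},
  ],
)

```text
clock: 14.45
position: [0.516, -0.1071, 0.0543]
tool_rot: [-2.154, 1.571, 0.0]
ft_force: [-0.5, -0.0, -0.2]
gripper_width: 0.002
```

Request:
servo_tool(
  targets=[
    {"fingers": 255, "delta_pos": [0, 0, 0], "twist": [0, 0, 0]},
    {"fingers": 255, "delta_pos": [0, 0, 0], "twist": [0, 0, 0]},
    {"fingers": 255, "delta_pos": [0, 0, 0], "twist": [0, 0, 0]},
    {"fingers": 255, "delta_pos": [0, 0, 0], "twist": [0, 0, 0]},
    {"fingers": 255, "delta_pos": [0, 0, 0], "twist": [0, 0, 0]},
  ],
)

```text
clock: 14.87
position: [0.5159, -0.1071, 0.0543]
tool_rot: [1.582, 1.571, -2.547]
ft_force: [-0.3, 0.0, -0.3]
gripper_width: -0.004
```

Request:
servo_tool(
  targets=[
    {"fingers": 255, "delta_pos": [-8, 0, 0], "twist": [0, 0, 0]},
    {"fingers": 255, "delta_pos": [-8, 0, 0], "twist": [0, 0, 0]},
    {"fingers": 255, "delta_pos": [-8, 0, 0], "twist": [0, 0, 0]},
    {"fingers": 255, "delta_pos": [-8, 0, 0], "twist": [0, 0, 0]},
    {"fingers": 255, "delta_pos": [-8, 0, 0], "twist": [0, 0, 0]},
  ],
)

```text
clock: 15.28
position: [0.5159, -0.1071, 0.0623]
tool_rot: [-1.531, 1.571, 0.623]
ft_force: [0.1, 0.2, 0.0]
gripper_width: -0.002
```

Request:
servo_tool(
  targets=[
    {"fingers": 255, "delta_pos": [0, 0, 0], "twist": [0, 0, 0]},
    {"fingers": 255, "delta_pos": [0, 0, 0], "twist": [0, 0, 0]},
    {"fingers": 255, "delta_pos": [0, 0, 0], "twist": [0, 0, 0]},
    {"fingers": 255, "delta_pos": [0, 0, 0], "twist": [0, 0, 0]},
    {"fingers": 255, "delta_pos": [0, 0, 0], "twist": [0, 0, 0]},
  ],
)

```text
clock: 15.7
position: [0.5159, -0.1072, 0.0623]
tool_rot: [1.446, 1.571, -2.683]
ft_force: [-0.6, -0.6, -0.5]
gripper_width: 0.003
```

Request:
servo_tool(
  targets=[
    {"fingers": 255, "delta_pos": [0, 0, 0], "twist": [0, 0, 0]},
    {"fingers": 255, "delta_pos": [0, 0, 0], "twist": [0, 0, 0]},
    {"fingers": 255, "delta_pos": [0, 0, 0], "twist": [0, 0, 0]},
    {"fingers": 255, "delta_pos": [0, 0, 0], "twist": [0, 0, 0]},
    {"fingers": 255, "delta_pos": [0, 0, 0], "twist": [0, 0, 0]},
  ],
)

```text
clock: 16.12
position: [0.5159, -0.1072, 0.0623]
tool_rot: [-3.109, 1.571, -0.955]
ft_force: [0.0, -0.1, -0.4]
gripper_width: -0.001
```

Request:
servo_tool(
  targets=[
    {"fingers": 255, "delta_pos": [0, 0, 0], "twist": [0, 0, 0]},
    {"fingers": 255, "delta_pos": [0, 0, 0], "twist": [0, 0, 0]},
    {"fingers": 255, "delta_pos": [0, 0, 0], "twist": [0, 0, 0]},
    {"fingers": 255, "delta_pos": [0, 0, 0], "twist": [0, 0, 0]},
    {"fingers": 255, "delta_pos": [0, 0, 0], "twist": [0, 0, 0]},
  ],
)

```text
clock: 16.53
position: [0.5159, -0.1071, 0.0623]
tool_rot: [1.969, 1.571, -2.16]
ft_force: [-0.1, -0.1, -0.7]
gripper_width: 0.003
```

Request:
servo_tool(
  targets=[
    {"fingers": 255, "delta_pos": [0, 0, 0], "twist": [0, 0, 0]},
    {"fingers": 255, "delta_pos": [0, 0, 0], "twist": [0, 0, 0]},
    {"fingers": 255, "delta_pos": [0, 0, 0], "twist": [0, 0, 0]},
    {"fingers": 255, "delta_pos": [0, 0, 0], "twist": [0, 0, 0]},
    {"fingers": 255, "delta_pos": [0, 0, 0], "twist": [0, 0, 0]},
  ],
)

```text
clock: 16.95
position: [0.5159, -0.1071, 0.0623]
tool_rot: [1.064, 1.571, -3.065]
ft_force: [0.1, 0.7, -0.3]
gripper_width: -0.0
```

Request:
servo_tool(
  targets=[
    {"fingers": 255, "delta_pos": [0, 0, 0], "twist": [0, 0, 0]},
    {"fingers": 255, "delta_pos": [0, 0, 0], "twist": [0, 0, 0]},
    {"fingers": 255, "delta_pos": [0, 0, 0], "twist": [0, 0, 0]},
    {"fingers": 255, "delta_pos": [0, 0, 0], "twist": [0, 0, 0]},
    {"fingers": 255, "delta_pos": [0, 0, 0], "twist": [0, 0, 0]},
  ],
)

```text
clock: 17.37
position: [0.5159, -0.1071, 0.0623]
tool_rot: [1.341, 1.571, -2.788]
ft_force: [0.8, -0.1, 0.8]
gripper_width: 0.001
```

Request:
servo_tool(
  targets=[
    {"fingers": 255, "delta_pos": [0, 0, 0], "twist": [0, 0, 0]},
    {"fingers": 255, "delta_pos": [0, 0, 0], "twist": [0, 0, 0]},
    {"fingers": 255, "delta_pos": [0, 0, 0], "twist": [0, 0, 0]},
    {"fingers": 255, "delta_pos": [0, 0, 0], "twist": [0, 0, 0]},
    {"fingers": 255, "delta_pos": [0, 0, 0], "twist": [0, 0, 0]},
  ],
)

```text
clock: 17.78
position: [0.5159, -0.1072, 0.0623]
tool_rot: [-2.892, 1.571, -0.737]
ft_force: [-0.5, 0.6, 0.3]
gripper_width: 0.004
```

Request:
servo_tool(
  targets=[
    {"fingers": 255, "delta_pos": [-25, 0, 0], "twist": [0, 0, 0]},
    {"fingers": 255, "delta_pos": [-60, 0, 0], "twist": [0, 0, 0]},
    {"fingers": 255, "delta_pos": [-90, 0, 0], "twist": [0, 0, 0]},
    {"fingers": 255, "delta_pos": [-110, 0, 0], "twist": [0, 0, 0]},
    {"fingers": 255, "delta_pos": [-120, 0, 0], "twist": [0, 0, 0]},
  ],
)

```text
clock: 18.2
position: [0.5173, -0.1075, 0.1851]
tool_rot: [-2.23, 1.567, -0.076]
ft_force: [0.3, 0.7, 0.3]
gripper_width: 0.001
```

Run:
```python
from h import *
from workcell import *
s=read_state();R=toolR(s);print(s["clock"],s["position"],s["ft_force"],s["q"]);print(R)
print(R.T@(np.array([.483,-.218,.14])-s["position"])*1000)
```

```text
18.2 [ 0.517 -0.107  0.185] [0.272 0.725 0.279] [-0.136  0.42   0.323  1.932 -0.179  0.813  2.439]
[[ 0.004 -0.834 -0.551]
 [-0.    -0.551  0.834]
 [-1.    -0.003 -0.003]]
[ 44.986  89.717 -73.196]
```

Request:
servo_tool(
  targets=[
    {"fingers": 255, "delta_pos": [0, 25, -20], "twist": [5, 0, 0]},
    {"fingers": 255, "delta_pos": [0, 52, -42], "twist": [10, 0, 0]},
    {"fingers": 255, "delta_pos": [10, 75, -61], "twist": [15, 0, 0]},
    {"fingers": 255, "delta_pos": [25, 89, -73], "twist": [20, 0, 0]},
    {"fingers": 255, "delta_pos": [40, 89, -73], "twist": [20, 0, 0]},
  ],
)

```text
clock: 18.62
position: [0.4798, -0.2222, 0.1418]
tool_rot: [2.841, 1.568, -1.648]
ft_force: [0.2, 0.3, -0.1]
gripper_width: -0.001
```

Request:
servo_tool(
  targets=[
    {"fingers": 255, "delta_pos": [0, 0, 0], "twist": [0, 0, 0]},
    {"fingers": 255, "delta_pos": [0, 0, 0], "twist": [0, 0, 0]},
  ],
)

```text
clock: 18.78
position: [0.4811, -0.2165, 0.1413]
tool_rot: [0.963, 1.568, 2.769]
ft_force: [0.3, -0.6, 0.6]
gripper_width: -0.0
```

Run:
```python
from h import *
from workcell import *
s=read_state();R=toolR(s);print(s["clock"],s["position"],s["ft_force"],s["q"]);print(R)
print(R.T@(np.array([.483,-.218,.08])-s["position"])*1000)
for n in ("wrist","scene"):
  c=read_camera(n);cv2.imwrite(f"pics/{n}10.png",c["color"]);pickle.dump((c,s),open(f"{n}10.pkl","wb"))
```

```text
18.7833 [ 0.481 -0.216  0.141] [ 0.32  -0.58   0.581] [ 0.027  0.502  0.399  1.96  -0.282  0.736  2.399]
[[-0.003 -0.972 -0.233]
 [ 0.001 -0.233  0.972]
 [-1.     0.002  0.002]]
[61.306 -1.637 -2.046]
```

View pics/wrist10.png

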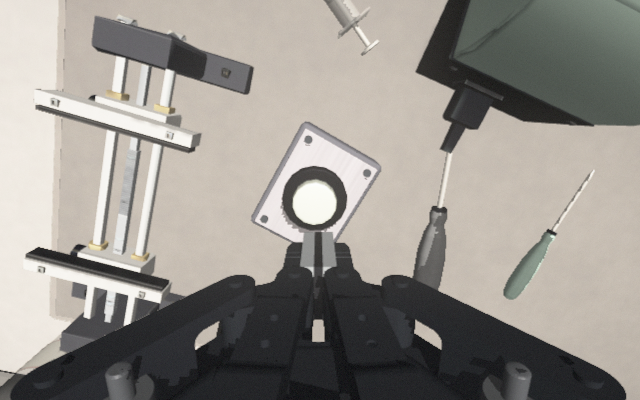

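View pics/scene10.png

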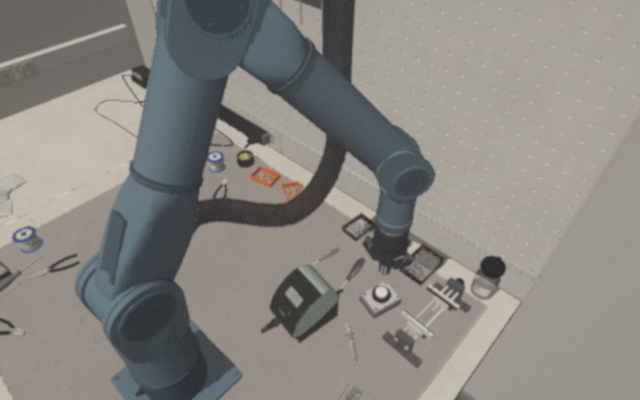

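Run:
```python
from h import *
W,s=pickle.load(open("wrist10.pkl","rb"))
hsv=cv2.cvtColor(W["color"],cv2.COLOR_BGR2HSV)
m=((hsv[...,2]>215)).astype(np.uint8);m[:178]=0;m[230:]=0;m[:,:285]=0;m[:,347:]=0
n,l,st,ce=cv2.connectedComponentsWithStats(m);i=1+st[1:,4].argmax();print(st[i],ce[i],onz(W,*ce[i],.054))
```

```text
[ 293  182   43   43 1423] [314.152 202.813] [ 0.48  -0.219  0.054]
```

Request:
servo_tool(
  targets=[
    {"fingers": 255, "delta_pos": [15, -1, -2], "twist": [0, 0, 0]},
    {"fingers": 255, "delta_pos": [32, -1, -2], "twist": [0, 0, 0]},
    {"fingers": 255, "delta_pos": [48, -1, -2], "twist": [0, 0, 0]},
    {"fingers": 255, "delta_pos": [58, -1, -2], "twist": [0, 0, 0]},
    {"fingers": 255, "delta_pos": [62, -1, -2], "twist": [0, 0, 0]},
  ],
)

```text
clock: 19.3
position: [0.4833, -0.2179, 0.0796]
tool_rot: [0.615, 1.57, 2.422]
ft_force: [0.2, -0.7, 0.8]
gripper_width: 0.004
```

Run:
```python
from h import *
from workcell import *
s=read_state();R=toolR(s);print(s["clock"],s["position"],s["ft_force"],s["q"]);print(R)
for n in ("wrist","scene"):
  c=read_camera(n);cv2.imwrite(f"pics/{n}11.png",c["color"]);pickle.dump((c,s),open(f"{n}11.pkl","wb"))
im=c["color"];cv2.imwrite("pics/s11z.png",cv2.resize(im[230:330,330:450],None,fx=6,fy=6,interpolation=cv2.INTER_CUBIC))
```

```text
19.3 [ 0.483 -0.218  0.08 ] [ 0.191 -0.66   0.812] [ 0.074  0.609  0.343  1.977 -0.342  0.613  2.45 ]
[[-0.001 -0.972 -0.234]
 [ 0.001 -0.234  0.972]
 [-1.     0.001  0.001]]
```

View pics/wrist11.png

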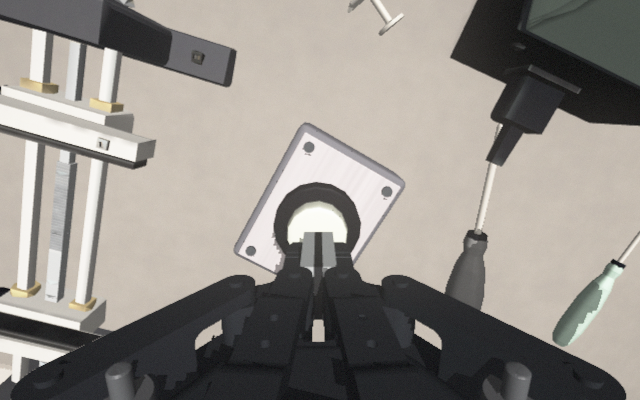

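View pics/s11z.png

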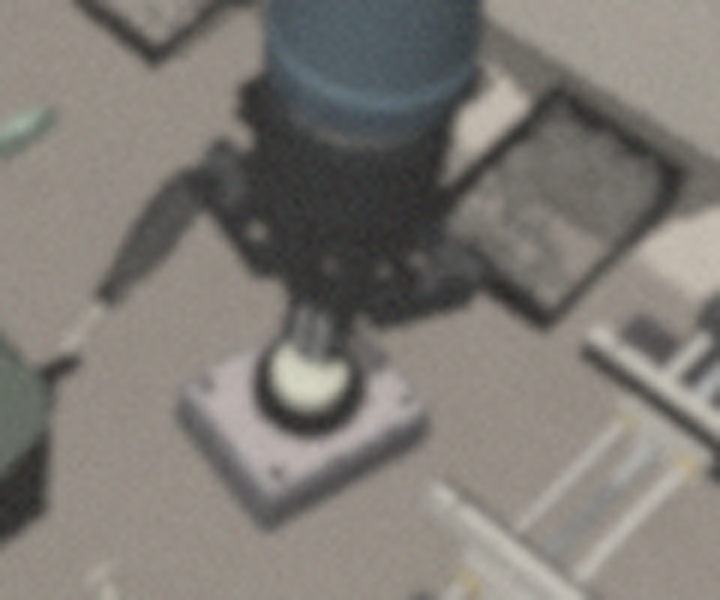

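Request:
servo_tool(
  targets=[
    {"fingers": 255, "delta_pos": [5, 0, 0], "twist": [0, 0, 0]},
    {"fingers": 255, "delta_pos": [10, 0, 0], "twist": [0, 0, 0]},
    {"fingers": 255, "delta_pos": [14, 0, 0], "twist": [0, 0, 0]},
    {"fingers": 255, "delta_pos": [15, 0, 0], "twist": [0, 0, 0]},
    {"fingers": 255, "delta_pos": [15, 0, 0], "twist": [0, 0, 0]},
  ],
)

```text
clock: 19.82
position: [0.4839, -0.2189, 0.0654]
tool_rot: [-2.011, 1.57, -0.205]
ft_force: [0.3, 0.2, 2.7]
gripper_width: 0.0
```

Request:
servo_tool(
  targets=[
    {"fingers": 255, "delta_pos": [1, 0, 0], "twist": [0, 0, 0]},
    {"fingers": 255, "delta_pos": [2, 0, 0], "twist": [0, 0, 0]},
    {"fingers": 255, "delta_pos": [2, 0, 0], "twist": [0, 0, 0]},
  ],
)

```text
clock: 20.07
position: [0.4838, -0.2189, 0.0635]
tool_rot: [-2.028, 1.57, -0.222]
ft_force: [2.4, -0.1, 4.8]
gripper_width: 0.001
```

Request:
servo_tool(
  targets=[
    {"fingers": 255, "delta_pos": [1, 0, 0], "twist": [0, 0, 0]},
    {"fingers": 255, "delta_pos": [2, 0, 0], "twist": [0, 0, 0]},
    {"fingers": 255, "delta_pos": [2, 0, 0], "twist": [0, 0, 0]},
  ],
)

```text
clock: 20.32
position: [0.4838, -0.219, 0.062]
tool_rot: [-1.686, 1.57, 0.12]
ft_force: [0.5, 0.7, 10.7]
gripper_width: 0.002
```

Request:
servo_tool(
  targets=[
    {"fingers": 255, "delta_pos": [1, 0, 0], "twist": [0, 0, 0]},
    {"fingers": 255, "delta_pos": [1, 0, 0], "twist": [0, 0, 0]},
    {"fingers": 255, "delta_pos": [1, 0, 0], "twist": [0, 0, 0]},
  ],
)

```text
clock: 20.57
position: [0.4839, -0.219, 0.0618]
tool_rot: [-1.475, 1.569, 0.331]
ft_force: [-2.5, 2.0, 21.2]
gripper_width: 0.001
```

Run:
```python
from h import *
from workcell import *
s=read_state();print(s["clock"],s["position"],s["ft_force"])
c=read_camera("wrist");cv2.imwrite(f"pics/wrist12.png",c["color"])
```

```text
20.5667 [ 0.484 -0.219  0.062] [-2.466  2.031 21.19 ]
```

View pics/wrist12.png

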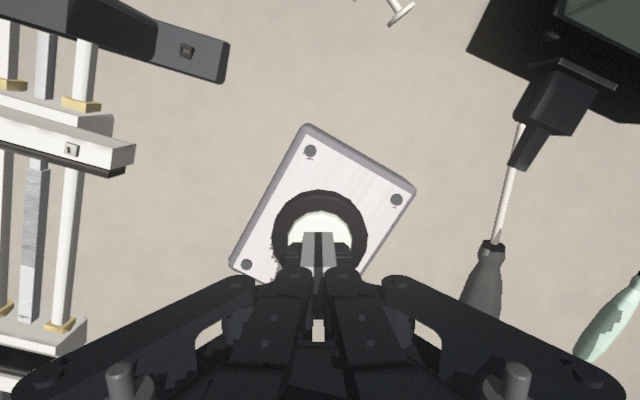

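Request:
servo_tool(
  targets=[
    {"fingers": 255, "delta_pos": [-3, 0, 0], "twist": [0, 0, 0]},
    {"fingers": 255, "delta_pos": [-10, 0, 0], "twist": [0, 0, 0]},
    {"fingers": 255, "delta_pos": [-25, 0, 0], "twist": [0, 0, 0]},
    {"fingers": 255, "delta_pos": [-50, 0, 0], "twist": [0, 0, 0]},
    {"fingers": 255, "delta_pos": [-80, 0, 0], "twist": [0, 0, 0]},
  ],
)

```text
clock: 21.03
position: [0.4812, -0.2182, 0.1396]
tool_rot: [1.089, 1.566, 2.894]
ft_force: [0.0, -0.4, 0.6]
gripper_width: 0.001
```

Request:
servo_tool(
  targets=[
    {"fingers": 255, "delta_pos": [-30, 0, 0], "twist": [0, 0, 0]},
    {"fingers": 255, "delta_pos": [-60, 0, 0], "twist": [0, 0, 0]},
    {"fingers": 255, "delta_pos": [-75, 0, 0], "twist": [0, 0, 0]},
    {"fingers": 255, "delta_pos": [-80, 0, 0], "twist": [0, 0, 0]},
    {"fingers": 255, "delta_pos": [-80, 0, 0], "twist": [0, 0, 0]},
  ],
)

```text
clock: 21.45
position: [0.4834, -0.2189, 0.2209]
tool_rot: [-1.94, 1.57, -0.135]
ft_force: [-0.1, 0.3, 0.1]
gripper_width: 0.002
```

Request:
servo_tool(
  targets=[
    {"fingers": 255, "delta_pos": [0, 0, 0], "twist": [0, 0, 0]},
    {"fingers": 255, "delta_pos": [0, 0, 0], "twist": [0, 0, 0]},
    {"fingers": 255, "delta_pos": [0, 0, 0], "twist": [0, 0, 0]},
  ],
)

```text
clock: 21.7
position: [0.4824, -0.2185, 0.2188]
tool_rot: [1.102, 1.568, 2.907]
ft_force: [0.3, -0.6, 0.2]
gripper_width: -0.001
```

Run:
```python
from h import *
from workcell import *
s=read_state();print(s["clock"],s["position"],s["ft_force"],s["joint_vel"])
for n in ("wrist","scene"):
  c=read_camera(n);cv2.imwrite(f"pics/{n}13.png",c["color"])
```

```text
21.7 [ 0.482 -0.218  0.219] [ 0.315 -0.562  0.248] [ 0.    -0.002  0.002 -0.007  0.     0.002 -0.002]
```

View pics/wrist13.png

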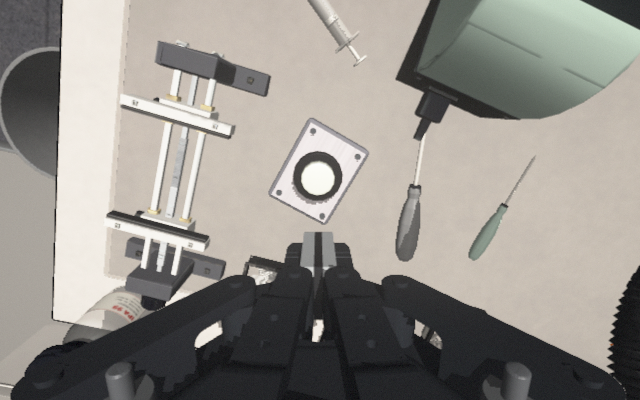

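View pics/scene13.png

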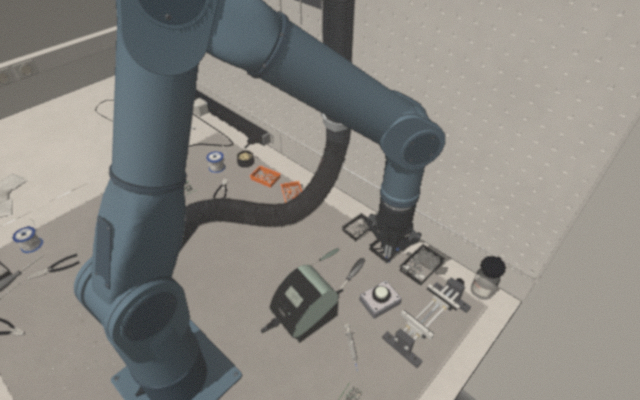

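```bash
python3 -c "
from workcell import *
print(job_done())"
```

```text
the job is handed in; nothing more can be done
None
```

I pointed out the nuts tray, then the larger screwdriver's handle. I then pressed the button to its stop, drew clear and handed the job in at about 22 s of the 59 s.

- **Nuts tray:** I held still above (0.644, -0.016), with the fingertips about 40 mm above the bench for about 2.9 s. A second hold of about 2.5 s followed at about 49 mm. That is about 16 and 25 mm above the rim. I used two heights because the task does not say whether the 3 cm counts from the tray's inside or its rim.
- **Screwdriver handle:** I held at (0.516, -0.107), with the fingertips about 40 mm above the bench for about 2.5 s, then about 48 mm for 2.5 s. That is 28 and 36 mm above the handle's middle point.
- **Button:** The cap moved about 6 mm and then the force rose to 21 N with no further movement, so it reached the stop. The last wrist picture shows the cap back up. The hand was 14 cm or more above it and the force readings were near zero.

**Checks that disagreed:**
- Estimates of the tray's centre differed by up to about 1 cm in x between the cameras. I relied mainly on the close wrist views, which put it within about 4 mm.
- The pictures suggested the fingertips stand 9 mm ahead of the TCP, but the button contact showed about 14 mm. The heights above use 14 mm, so the holds were about 5 mm lower than I planned.

**Not checked:** I did not measure the gripper's clearance over the caps tray or the small screwdriver during the holds. I turned the hand to keep its sides off them, and the clearance was a matter of millimetres sideways by my estimate. The last pictures show the visible items where they were, though the arm hid part of the trays.

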